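# Gauge a trial spacer at the sterile packing bench

### The job

The spacer standing on the height gauge has been checked: take it off the anvil and lay it flat in the instrument basket. Then stand the thicker of the two spacers waiting on the mat flat on the anvil, its head centred under the gauge's foot, let go of it, and wind the crank one full turn clockwise (seen from above) to its lower stop, so that the sprung foot rests on the spacer and reads its height. Set the spacers down gently instead of dropping them, lower the gauge only by its crank, and leave the thin spacer and the other things on the bench where they are.

Things in the scene. Friction and masses are not known exactly. Their poses are not given: they have to be found in the camera images.
- gauge: White bench height gauge, fixed to the bench. Origin: on the bench, straight below foot and anvil centre; +x points from anvil to column, so the open loading side is -x, roughly towards the robot; z up. Base plate x -60 to +120 mm, y +-60 mm, 18 mm thick; steel anvil pad on it, 60 x 60 mm, top at z = 24 mm; steel column 32 mm in diameter at x = 70 mm.
- anvil (a point): Centre of the anvil's top face (24 mm above the bench), straight under the foot. Axes as the gauge.
- gauge_head: White head on the column. Origin: foot's axis at the head's underside, 108 mm above the bench parked, 78 mm wound down. 48-52 mm wide, 50 mm tall, overhanging the anvil to x = -35 mm: no room for a vertical gripper at a spacer under the foot; come from -x, tool tilted about 42 degrees (fingers pointing +x and down). Only the crank moves it (30 mm a turn, stays put); do not push it.
- foot_tip (a point): Centre of the underside of the gauge's foot, a steel disc 16 mm across on a thin stem. Parked it is 54 mm above the anvil; wound fully down with nothing beneath it is 24 mm above the anvil.
- gauge_foot (a joint): The reading: how far the foot is pushed up into the head, m. 0 = hanging free, up to 0.022. Weak spring (about 1.5 N at the start, 3 N at 12 mm). With the head fully down it reads the spacer's height minus 24 mm.
- crank (a joint): Angle of the crank on top of the column, rad. 0 = head parked (upper stop, where it starts), grows clockwise seen from above, 6.283 = one full turn, the lower stop. At 0 and at the full turn the handle is on the gauge's +x side. It stays where it is left; it takes about 3 to 4 N at the handle.
- crank_axis (a point): Point on the crank's vertical axis (the column's axis), at the height of crank_grip, 231.5 mm above the bench. Axes as the gauge.
- crank_grip (a point): Middle of the upright black handle of the crank, 18 mm in diameter, 45 mm tall (this point is 23 mm above its foot, 22 mm below its top), 42 mm from the crank's axis. The handle spins freely on its pin, so it can be pinched from above and led round in a circle with the hand kept at one yaw.
- basket: Shallow steel instrument basket, fixed, 180 (x) x 240 (y) mm outside, 32 mm tall, walls 4 mm, inner floor about 4 mm above the bench. Origin: centre of its underside.
- mat: Grey mat, fixed, 150 x 250 x 3 mm, on which the two waiting spacers stand. Origin: centre of its underside.
- spacer_done: The checked spacer; starts on the anvil under the foot, bar towards -x of the gauge. Aluminium trial spacer: head 36 x 36 mm (x -18 to 18), 28 mm tall, flat top and bottom, narrower nose at +x; a grip bar 16 mm wide, 20 mm high (z 0 to 20) runs back from it, x = -18 to -68 mm. Origin: centre of the head's underside; z up; x from bar to nose. About 137 g.
- spacer_thick: The thicker of the two spacers that wait on the mat, bar roughly towards the robot. Aluminium trial spacer: head 36 x 36 mm (x -18 to 18), 36 mm tall, flat top and bottom, narrower nose at +x; a grip bar 16 mm wide, 20 mm high (z 0 to 20) runs back from it, x = -18 to -68 mm. Origin: centre of the head's underside; z up; x from bar to nose. About 156 g.
- spacer_thin: The thinner of the two spacers on the mat, to be left alone. Aluminium trial spacer: head 36 x 36 mm (x -18 to 18), 22 mm tall, flat top and bottom, narrower nose at +x; a grip bar 16 mm wide, 20 mm high (z 0 to 20) runs back from it, x = -18 to -68 mm. Origin: centre of the head's underside; z up; x from bar to nose. About 123 g.
- bottle: White plastic bottle, 60 mm across, 150 mm tall, standing beyond the work; leave it. Origin: centre of its underside.
- tape: Roll of paper tape lying flat, 90 mm across, 24 mm tall, with a 40 mm hole; leave it. Origin: centre of its underside.
- scissors: Scissors with black handles lying flat on the far side, about 180 mm long; leave them. Origin: at the pivot, on the bench.
Not all that is in view belongs to the job. What is meant by the gauge is not purple, and is the larger of those in its own colour.

How it is judged:
On the way, in this order (a step that is already met when the one before it is completed fails the run):
1. the checked spacer lies flat in the basket, released, the gauge still up (x of spacer_done in the frame of basket between -0.085 and 0.085 m and y of spacer_done in the frame of basket between -0.115 and 0.115 m and z of spacer_done in the frame of basket below 0.012 m and angle between spacer_done's own z axis and vertical below 0.15 rad and contact force between the fingers and spacer_done below 0.05 N and value of joint crank below 0.5 rad), for 0.2 s.
2. the thick spacer stands flat on the anvil, centred under the foot and released, the gauge still up (horizontal distance between spacer_thick and anvil below 0.012 m and z of spacer_thick in the frame of anvil between -0.003 and 0.004 m and angle between spacer_thick's own z axis and vertical below 0.08 rad and contact force between the fingers and spacer_thick below 0.05 N and value of joint crank below 0.5 rad), for 0.2 s.
3. the crank is at its lower stop and the foot, resting on the thick spacer, reads its height (horizontal distance between spacer_thick and anvil below 0.012 m and z of spacer_thick in the frame of anvil between -0.003 and 0.004 m and angle between spacer_thick's own z axis and vertical below 0.08 rad and contact force between the fingers and spacer_thick below 0.05 N and value of joint crank above 6.1 rad and value of joint gauge_foot between 0.01 and 0.014 m and contact force between gauge_head and spacer_thick above 1 N), for 0.2 s.
At the end, for the whole second after the job is handed in: The checked spacer lies flat inside the basket. The thick spacer stands flat on the anvil, released and at rest, its head's centre within 12 mm of the anvil's centre. The crank is at its lower stop (beyond 6.1 rad) and the foot presses on the thick spacer with over 1 N and reads 12 mm within 2 mm (all of step 3 and x of spacer_done in the frame of basket between -0.085 and 0.085 m and y of spacer_done in the frame of basket between -0.115 and 0.115 m and z of spacer_done in the frame of basket below 0.012 m and angle between spacer_done's own z axis and vertical below 0.15 rad and contact force between the fingers and spacer_done below 0.05 N and linear speed of each of spacer_thick, spacer_done below 0.02 m/s and contact force between the fingers and spacer_thin below 0.05 N); the robot touches nothing.
It fails at once if the thin spacer, the bottle, the tape or the scissors are moved more than 20 mm (distance of any of spacer_thin, bottle, tape, scissors from where it was at the start of the episode above 0.02 m).
It fails at once if a spacer is dropped or thrown (moves freely faster than 0.8 m/s) ((contact force between the fingers and spacer_done below 0.05 N and linear speed of spacer_done above 0.8 m/s) or (contact force between the fingers and spacer_thick below 0.05 N and linear speed of spacer_thick above 0.8 m/s)).
It fails at once if the gauge head or foot is pushed by the robot (over 10 N) (contact force between any of the arm, the fingers and gauge_head above 10 N).
It also fails if it takes over 72 s, if anything falls off the work surface, if the arm or the gripper's body presses on something with over 40 N, if the wrist force passes 120 N, or if a joint passes its speed limit or range.

### The arm

A 7-joint arm with a two-finger parallel gripper is mounted at the origin on the work surface. World frame = base frame: x ahead of the robot, y to its left, z up, the work surface at z = 0. Lengths are in m, angles in rad, forces in N, time in s.
With the tool pointing down it reaches from about 0.4 to 0.75 m from the base axis. Payload 19.5 kg.
Tool frame: the origin (TCP) lies midway between the tips of the shut fingers; the grasp point (between the pads) lies 19 mm behind it; z points along the fingers, y is the line along which they close (so a half turn about z gives the same grasp; the last joint's range is limited). The gripper opens to 85 mm and grips with 20 to 120 N. Pads are 22 mm wide; open, the fingers measure 114 mm over their backs; the gripper's body (76 mm by 85 mm) begins 54 mm behind the grasp point. The pads swing forward as they close: fully open they stand 13 mm farther back than shut.
Start: joints at [-0.042, 0.707, -0.028, 1.485, 0.022, 0.951, -0.075], TCP at [0.575, 0, 0.231] pointing down, gripper open.
Joint ranges: [-2.71, 2.71], [-0.32, 2.16], [-1.57, 1.52], [0, 2.45], [-1.46, 4.6], [0, 2.02], [-2.83, 2.83]. Speed limits (rad/s): [1.89, 1.89, 2.57, 2.57, 3.01, 3.01, 3.01].

### API

Orientations are given as a rotation vector (axis times angle).
In Python, from workcell import observe, viewer, finish_job gives the robot as it stands.
- The arm moves only by the tool move_arm, never from a script. Its argument "series" is a list of rows, each a list of 3 entries, a list of its own where there are three numbers: the shift along the tool's x, y, z in units of 75 cm (1.0 is 75 cm), then the turn, a rotation vector about the tool's x, y, z in units of 180 degrees (1.0 is 180 degrees), then the opening, from -1 (shut) to 1 (fully open). A call has 1 to 20 rows; each row shifts and turns the commanded pose from where the row before left it, along the tool's axes as they then stand; what a row does not reach is not made up. A row lasts 1/10 s, in which the tool goes at most 50 mm and 8.59 degrees, less where a joint would pass 70% of its speed; a pose out of reach is approached as far as the arm can. A call with a number of a shift or a turn outside -1 to 1 is refused whole. A call with a gripper value outside its range is refused whole. The fingers move at their own pace and stop on an object; the grip force is fixed at half the most. Time passes only in rows, so rows that do not move let the fingers close. It gives the time, the measured TCP pose, the force, the opening and the grip force at its end, in the units of the state.
- observe(): the state, without advancing time (a new reading comes with each control period).
- viewer.get_image(name): name is "scene" or "side" or "wrist"; returns a dict with "img" (400x640x3 uint8, red, green, blue), "depth" (400x640 float32, m along the optical axis (not along the pixel's ray), 0 where there is no reading), "vertical_fov" (degrees; the focal length in pixels is half the picture's height over the tangent of half this angle, whatever the lens; pixels are square), "cx", "cy" (the principal point, pixels), "k1" (the pictures are not rectified: a ray, as slopes to the right and down, at radius r is drawn at 1 + k1 r^2 times it, then the intrinsics apply), "world_to_cam" (4x4, takes a point from world to camera coordinates); the wrist camera has in their place "T_tool_cam" (4x4, takes a point from camera to tool coordinates, whose origin is the TCP and whose axes are the flange's). Camera axes: x right, y down, z forward; pixel columns grow to the right and rows downward; lengths in m; the calibration is good to about 2 mm. A picture is of the moment at which its call begins: read the wrist's pose just before it.
- finish_job(): hands the job in; it is judged then, once.
The state is a dict: "time_s": time; "qpos": joint angles; "qd": joint speeds; "effort": joint torques, N m; "eef_pos": TCP position; "ee_rot": TCP orientation; "ft_force": force on the tool from outside, world axes, zero at the start; "ft_torque": the same for the moment, N m; "width": finger opening in m; "finger_force": force on a finger pad.
Only numpy, scipy, OpenCV 4.12 (cv2) and the standard library are available. Lean on these libraries where they do the work, as an engineer would, in place of code of your own. Each camera call takes 0.05 s, during which the arm holds its last target. There are 200 camera calls.

## Working session

There is one attempt and no reset: what is moved stays moved. The work goes in short steps, Python scripts to look and compute and a tool call to move; the robot and the scene stay as the last step left them, time stands still between calls to the robot, and variables do not carry over. Pictures are saved under pics/ and viewed, at most 10 in all, crops included, and the job is handed in when it is done.

Besides the shell and the picture viewer there is one more tool, called after "Call:" by a JSON object that holds its "fn" and its "kwargs". move_arm: Moves the arm, as the interface text tells. Its arguments: {"type":"object","properties":{"series":{"type":"array","items":{"type":"array"}}},"required":["series"]}

```bash
mkdir -p pics; ls; cat > h.py <<'E'
import numpy as np, cv2, pickle
from workcell import observe, viewer, finish_job
from scipy.spatial.transform import Rotation as R
def grab(n):
    s=observe(); d=viewer.get_image(n)
    d['f']=d['img'].shape[0]/2/np.tan(np.radians(d['vertical_fov'])/2)
    if n=='wrist':
        T=np.eye(4);T[:3,:3]=R.from_rotvec(s['ee_rot']).as_matrix();T[:3,3]=s['eef_pos']
        d['c2w']=T@d['T_tool_cam']
    else: d['c2w']=np.linalg.inv(d['world_to_cam'])
    return d
def slopes(d,uv):
    K=np.array([[d['f'],0,d['cx']],[0,d['f'],d['cy']],[0,0,1]])
    p=(np.atleast_2d(uv).astype(float)-[d['cx'],d['cy']])/d['f']
    x=p.copy()
    for _ in range(20): x=p/(1+d['k1']*(x**2).sum(1,keepdims=True))
    return x
def onplane(d,uv,z):
    s=slopes(d,uv); r=np.c_[s,np.ones(len(s))]@d['c2w'][:3,:3].T; o=d['c2w'][:3,3]
    return o+r*((z-o[2])/r[:,2])[:,None]
def cloud(d):
    v,u=np.mgrid[:400,:640]; s=slopes(d,np.c_[u.ravel(),v.ravel()]); z=d['depth'].ravel()[:,None]
    return (np.c_[s*z,z]@d['c2w'][:3,:3].T+d['c2w'][:3,3]).reshape(400,640,3)
def save(d,n): cv2.imwrite('pics/'+n+'.png',d['img'][...,::-1])
E
python3 - <<'E'
from h import *
print(observe())
for n in('scene','side','wrist'):
    d=grab(n); save(d,n+'0'); pickle.dump(d,open(n+'0.pkl','wb')); print(n,d['c2w'].round(3).tolist(),d['f'])
a=[cv2.imread(f'pics/{n}0.png') for n in('scene','side')]
E
```

```text
pics
{'time_s': 0.0, 'qpos': array([-0.04169725,  0.70709946, -0.02762392,  1.48500309,  0.02200769,
        0.95089102, -0.07550106]), 'qd': array([ 7.84532506e-04, -3.65668103e-04, -9.26873971e-05,  4.56802201e-04,
        9.01157925e-04, -6.47607129e-04,  7.42690393e-04]), 'effort': array([-3.35119905e-03, -8.83210659e+01,  1.23306759e+00, -2.36173260e+01,
        1.66974653e-02,  6.38553465e-03, -2.14882397e-05]), 'eef_pos': array([ 5.74735175e-01, -1.19770363e-06,  2.30828469e-01]), 'ee_rot': array([-2.22090427e+00, -2.22091785e+00,  1.26003234e-03]), 'ft_force': array([ 0.37508185, -0.17931593, -0.12556007]), 'ft_torque': array([ 0.02731259,  0.04565106, -0.04271138]), 'finger_force': 0.0, 'width': 0.0852648286735325}
scene [[-0.15, 0.764, -0.627, 1.208], [0.988, 0.128, -0.081, 0.125], [0.018, -0.632, -0.774, 1.039], [0.0, 0.0, 0.0, 1.0]] 409.57548030527363
side [[-0.823, -0.326, 0.466, 0.013], [-0.568, 0.488, -0.662, 0.659], [-0.012, -0.81, -0.587, 0.73], [0.0, 0.0, 0.0, 1.0]] 403.04209388253435
wrist [[1.0, 0.001, 0.0, 0.576], [0.001, -0.965, -0.261, 0.066], [-0.0, 0.261, -0.965, 0.374], [0.0, 0.0, 0.0, 1.0]] 351.70169503265015
```

View pics/scene0.png

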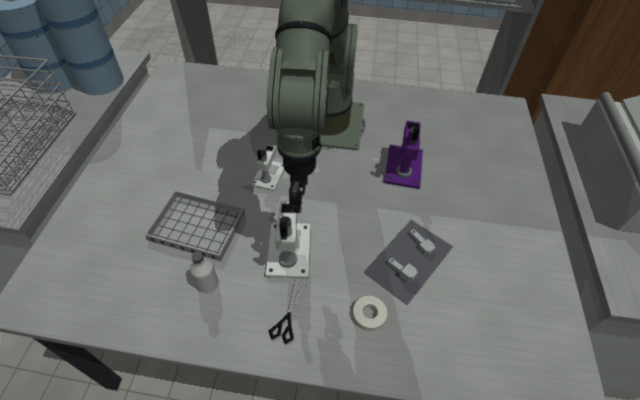

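View pics/side0.png

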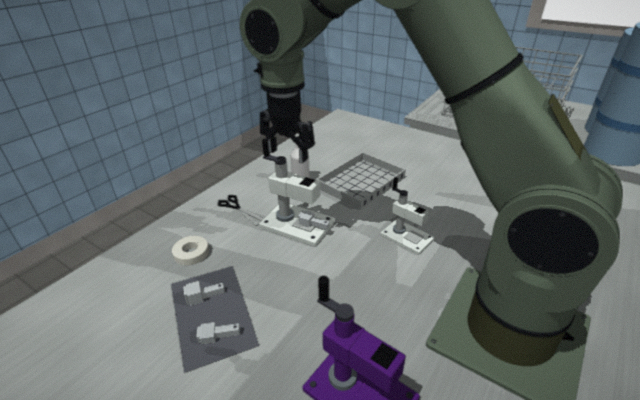

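```bash
cat > m1.py <<'E'
from h import *
def top(C,zlo,zhi,box,name,mask=None):
    m=(C[...,2]>zlo)&(C[...,2]<zhi)&(C[...,0]>box[0])&(C[...,0]<box[1])&(C[...,1]>box[2])&(C[...,1]<box[3])
    if mask is not None: m&=mask
    p=C[m]
    if len(p)<10: print(name,len(p));return p
    r=cv2.minAreaRect((p[:,:2]*1000).astype(np.float32))
    print(name,len(p),'c',np.round(r[0],1),'size',np.round(r[1],1),'ang',round(r[2],1),'z',np.percentile(p[:,2],[5,50,95]).round(4),'mean',p[:,:2].mean(0).round(4))
    return p
E
python3 - <<'E'
from m1 import *
for n in('scene','side'):
    d=pickle.load(open(n+'0.pkl','rb')); C=cloud(d); print(n)
    for nm,uv in dict(scene=dict(base=(288,262),basket=(197,225),mat=(410,260),thA=(423,240),thB=(403,268),crank=(285,228)),
                      side=dict(base=(295,228),basket=(362,177),mat=(215,310),thA=(193,292),thB=(205,333),crank=(281,160),grip=(270,148),spacer=(318,217)))[n].items():
        print(nm,C[uv[1],uv[0]].round(3),d['img'][uv[1],uv[0]])
E
```

```text
scene
base [ 0.64  -0.024  0.03 ] [83 86 86]
basket [ 0.544 -0.329  0.003] [93 94 96]
mat [0.562 0.322 0.003] [80 81 86]
thA [0.5   0.356 0.024] [144 149 148]
thB [0.615 0.295 0.042] [111 115 114]
crank [ 0.673 -0.017  0.246] [ 9  8 11]
side
base [ 0.568 -0.003  0.018] [208 218 211]
basket [ 0.557 -0.355  0.002] [168 172 171]
mat [0.554 0.31  0.001] [87 88 95]
thA [0.604 0.32  0.039] [181 186 187]
thB [0.508 0.375 0.028] [171 177 176]
crank [ 0.616 -0.022  0.209] [31 31 29]
grip [0.619 0.011 0.258] [72 75 77]
spacer [ 0.542 -0.077  0.019] [115 122 116]
```

```bash
python3 - <<'E'
from m1 import *
Cs={}
for n in('scene','side'):
    d=pickle.load(open(n+'0.pkl','rb')); C=cloud(d); Cs[n]=C; I=d['img'].astype(int); print(n)
    g=(-0.05); 
    p=top(C,.013,.0215,(.40,.80,-.15,.12),'base',I.min(2)>90)
    top(C,.018,.05,(.45,.57,.28,.45),'thin'); top(C,.012,.05,(.57,.70,.22,.36),'thick')
    top(C,.03,.06,(.57,.70,.22,.36),'thickhead')
    top(C,.022,.04,(.35,.75,-.50,-.18),'basket')
    top(C,.05,.105,(.45,.8,-.2,.1),'column?',I.max(2)<140)
    top(C,.105,.175,(.45,.8,-.15,.1),'head',I.min(2)>120)
    top(C,.235,.265,(.45,.8,-.15,.1),'grip')
    m=(abs(C[...,0]-.6)<.15)&(abs(C[...,1])<.12)&(C[...,2]>0.01)
    v,u=np.where(m); print(u.min(),u.max(),v.min(),v.max())
# crops
a=cv2.imread('pics/scene0.png')[180:300,220:340];b=cv2.imread('pics/side0.png')[120:250,230:350]
cv2.imwrite('pics/c0.png',np.hstack([cv2.resize(a,(390,390),interpolation=2),cv2.resize(b,(390,390),interpolation=2)]))
E
```

```text
scene
base 1178 c [586.8 -32.6] size [181.2 120.2] ang 7.5 z [0.0149 0.0184 0.021 ] mean [ 0.6073 -0.026 ]
thin 218 c [499.6 349.3] size [85.6 36.1] ang 45.0 z [0.0192 0.0243 0.0281] mean [0.5065 0.3556]
thick 320 c [605.  294.1] size [84.7 38.7] ang 54.8 z [0.015  0.0305 0.0415] mean [0.6136 0.3001]
thickhead 163 c [618.9 313.7] size [36.7 38.5] ang 53.7 z [0.0331 0.0389 0.0422] mean [0.6202 0.312 ]
basket 773 c [ 597.3 -323. ] size [268.3 284.8] ang 82.4 z [0.0228 0.0303 0.0351] mean [ 0.5594 -0.3226]
column? 75 c [637.4 -26.2] size [12.8 28.4] ang 8.7 z [0.0519 0.0687 0.0856] mean [ 0.6381 -0.0248]
head 211 c [587.9 -27.7] size [134.   45.2] ang 12.0 z [0.1532 0.1582 0.1616] mean [ 0.6056 -0.0167]
grip 102 c [605.1   2.7] size [ 29.4 152.4] ang 73.7 z [0.2397 0.2533 0.2622] mean [ 0.649  -0.0122]
266 332 0 300
side
base 992 c [582.9 -33.2] size [179.8 124.1] ang 6.5 z [0.0149 0.018  0.0206] mean [ 0.5771 -0.0162]
thin 438 c [496.4 352.3] size [84.4 36.4] ang 42.3 z [0.0195 0.0234 0.0263] mean [0.5007 0.3583]
thick 510 c [647.1 283.8] size [ 85.1 132.4] ang 75.0 z [0.0141 0.0257 0.0408] mean [0.6032 0.3045]
thickhead 225 c [615.6 315. ] size [35.3 37.9] ang 55.3 z [0.0326 0.0392 0.0413] mean [0.6133 0.3156]
basket 635 c [ 587.3 -322.5] size [268.4 268.2] ang 82.5 z [0.0226 0.0296 0.0345] mean [ 0.5502 -0.3142]
column? 225 c [586.1 -32.8] size [103.3  23.8] ang 15.0 z [0.0514 0.0741 0.0952] mean [ 0.5975 -0.0253]
head 930 c [584.7 -31.8] size [133.2  53.4] ang 9.2 z [0.1141 0.1452 0.1593] mean [ 0.5804 -0.0163]
grip 170 c [595.7  -2. ] size [ 34.5 160.8] ang 81.0 z [0.2404 0.2534 0.2636] mean [ 0.5976 -0.0024]
240 334 0 244
```

View pics/c0.png

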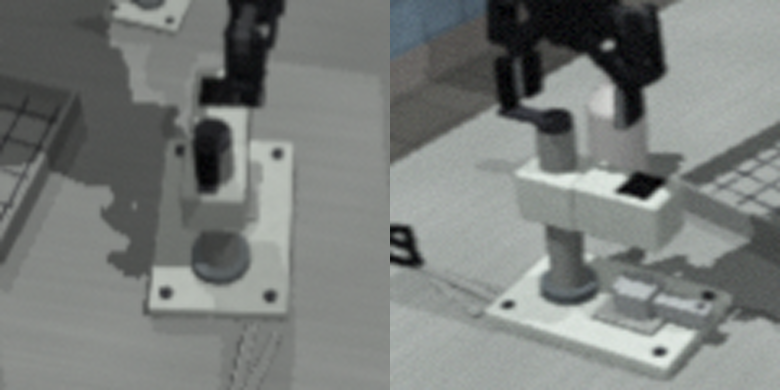

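```bash
python3 - <<'E'
from m1 import *
for n in('scene','side'):
    d=pickle.load(open(n+'0.pkl','rb')); C=cloud(d); I=d['img'].astype(int); print(n)
    u0,u1,v0,v1=dict(scene=(240,300,140,200),side=(375,445,175,255))[n]
    S=C[v0:v1,u0:u1].reshape(-1,3); S=S[(S[:,2]>.008)&(S[:,2]<.25)&(abs(S[:,1]+.12)<.15)&(S[:,0]<.5)&(S[:,0]>.25)]
    for a,b in((.006,.02),(.02,.06),(.06,.09),(.09,.12),(.12,.16),(.16,.25)):
        q=S[(S[:,2]>=a)&(S[:,2]<b)]
        if len(q)>3: print(a,b,len(q),np.percentile(q,3,0).round(3),np.percentile(q,97,0).round(3))
    top(C,.026,.036,(.44,.66,-.47,-.20),'basket')
    top(C,-.01,.008,(.40,.75,.12,.48),'mat',I.max(2)<105)
E
```

```text
scene
0.006 0.02 431 [ 0.255 -0.197  0.01 ] [ 0.363 -0.118  0.019]
0.02 0.06 87 [ 0.283 -0.174  0.02 ] [ 0.344 -0.142  0.059]
0.06 0.09 64 [ 0.269 -0.177  0.067] [ 0.351 -0.136  0.089]
0.09 0.12 225 [ 0.265 -0.175  0.092] [ 0.349 -0.138  0.115]
0.12 0.16 69 [ 0.322 -0.167  0.124] [ 0.365 -0.15   0.155]
0.16 0.25 20 [ 0.354 -0.169  0.16 ] [ 0.367 -0.16   0.174]
basket 553 c [ 546.2 -328.1] size [244.7 184. ] ang 82.0 z [0.0266 0.0314 0.0348] mean [ 0.5521 -0.3301]
mat 3216 c [608.  286.1] size [152.4 370.6] ang 57.1 z [-0.      0.0034  0.0066] mean [0.5728 0.3108]
side
0.006 0.02 739 [ 0.253 -0.193  0.009] [ 0.36  -0.115  0.018]
0.02 0.06 131 [ 0.281 -0.169  0.02 ] [ 0.344 -0.148  0.059]
0.06 0.09 177 [ 0.259 -0.161  0.063] [ 0.344 -0.136  0.089]
0.09 0.12 429 [ 0.26  -0.169  0.091] [ 0.345 -0.137  0.115]
0.12 0.16 134 [ 0.319 -0.169  0.124] [ 0.361 -0.15   0.158]
0.16 0.25 21 [ 0.352 -0.168  0.16 ] [ 0.362 -0.159  0.171]
basket 410 c [ 544.9 -327.7] size [245.9 184. ] ang 82.0 z [0.0267 0.0308 0.0342] mean [ 0.5425 -0.3251]
mat 4946 c [547.1 296.8] size [334.  310.9] ang 7.7 z [0.0007 0.003  0.0055] mean [0.5425 0.3275]
```

```bash
cat > plan.py <<'E'
from h import *
G=np.array([.555,-.0367,0.]); GY=7.0
def Rt(yaw,tilt):   # tool z = tilt deg from vertical towards yaw; camera (tool +x) on the upper side
    c,s=np.cos(np.radians(tilt)),np.sin(np.radians(tilt))
    M=np.array([[c,0,s],[0,-1,0],[s,0,-c]])
    return R.from_euler('z',yaw,degrees=True)*R.from_matrix(M)
def loc(o,yaw,p): return np.array(o)+R.from_euler('z',yaw,degrees=True).apply(p)
def plan(wps,start=None,g=1):
    s=observe()
    p,r=(np.array(s['eef_pos']),R.from_rotvec(s['ee_rot'])) if start is None else start
    rows=[]
    for P,Q,n in wps:
        p0,r0=p.copy(),r; P=np.array(P); dr=(r0.inv()*Q).as_rotvec()
        for k in range(1,n+1):
            tp=p0+(P-p0)*k/n; tr=r0*R.from_rotvec(dr*k/n)
            a=np.round(r.inv().apply(tp-p)/.75,3); b=np.round((r.inv()*tr).as_rotvec()/np.pi,3)
            p=p+r.apply(a*.75); r=r*R.from_rotvec(b*np.pi)
            rows.append([(a+0).tolist(),(b+0).tolist(),g])
            assert np.linalg.norm(a)*750<50 and np.linalg.norm(b)*180<8.5,(k,n,np.linalg.norm(a)*750,np.linalg.norm(b)*180)
    print(len(rows)); print(str(rows).replace(' ',''))
    return p,r
E
python3 - <<'E'
from plan import *
s=observe(); q=R.from_rotvec(s['ee_rot'])
Q=Rt(GY,42)
plan([((.53,-.01,.32),q,3),(loc(G,GY,(-.14,0,.19)),Q,15)])
E
```

```text
18
[[[-0.004,-0.02,-0.04],[0.0,0.0,0.0],1],[[-0.005,-0.02,-0.039],[0.0,0.0,0.0],1],[[-0.004,-0.02,-0.04],[0.0,0.0,0.0],1],[[-0.004,-0.01,0.012],[-0.011,0.013,0.029],1],[[-0.005,-0.01,0.011],[-0.012,0.012,0.029],1],[[-0.007,-0.01,0.01],[-0.011,0.013,0.03],1],[[-0.008,-0.01,0.01],[-0.011,0.013,0.029],1],[[-0.009,-0.009,0.009],[-0.011,0.012,0.029],1],[[-0.01,-0.008,0.009],[-0.011,0.013,0.03],1],[[-0.012,-0.008,0.007],[-0.012,0.013,0.029],1],[[-0.012,-0.007,0.007],[-0.011,0.013,0.029],1],[[-0.014,-0.006,0.006],[-0.011,0.012,0.029],1],[[-0.014,-0.005,0.006],[-0.011,0.013,0.029],1],[[-0.014,-0.004,0.005],[-0.012,0.013,0.03],1],[[-0.015,-0.003,0.004],[-0.011,0.012,0.029],1],[[-0.016,-0.001,0.003],[-0.011,0.013,0.029],1],[[-0.015,0.0,0.003],[-0.011,0.013,0.029],1],[[-0.016,0.001,0.002],[-0.012,0.013,0.03],1]]
```

Call:
{"fn": "move_arm", "kwargs": {"series": [[[-0.004,-0.02,-0.04],[0,0,0],1],[[-0.005,-0.02,-0.039],[0,0,0],1],[[-0.004,-0.02,-0.04],[0,0,0],1],[[-0.004,-0.01,0.012],[-0.011,0.013,0.029],1],[[-0.005,-0.01,0.011],[-0.012,0.012,0.029],1],[[-0.007,-0.01,0.01],[-0.011,0.013,0.03],1],[[-0.008,-0.01,0.01],[-0.011,0.013,0.029],1],[[-0.009,-0.009,0.009],[-0.011,0.012,0.029],1],[[-0.01,-0.008,0.009],[-0.011,0.013,0.03],1],[[-0.012,-0.008,0.007],[-0.012,0.013,0.029],1],[[-0.012,-0.007,0.007],[-0.011,0.013,0.029],1],[[-0.014,-0.006,0.006],[-0.011,0.012,0.029],1],[[-0.014,-0.005,0.006],[-0.011,0.013,0.029],1],[[-0.014,-0.004,0.005],[-0.012,0.013,0.03],1],[[-0.015,-0.003,0.004],[-0.011,0.012,0.029],1],[[-0.016,-0.001,0.003],[-0.011,0.013,0.029],1],[[-0.015,0,0.003],[-0.011,0.013,0.029],1],[[-0.016,0.001,0.002],[-0.012,0.013,0.03],1],[[0,0,0],[0,0,0],1],[[0,0,0],[0,0,0],1]]}}

```text
time_s: 2.15
eef_pos: [0.4474, -0.0918, 0.3004]
ee_rot: [-2.911, -0.216, -0.899]
ft_force: [0.7, -0.1, -0.7]
width: 0.0854
finger_force: 0.0
```

```bash
python3 - <<'E'
from plan import *
from m1 import top
s=observe(); Q=Rt(GY,42); r=R.from_rotvec(s['ee_rot'])
print(s['eef_pos'],loc(G,GY,(-.14,0,.19)),np.degrees((r.inv()*Q).as_rotvec()).round(2),s['qpos'].round(2),s['time_s'])
d=grab('wrist'); save(d,'w1'); C=cloud(d)
d2=grab('scene'); C2=cloud(d2)
for n,X,I in(('w',C,d['img']),('s',C2,d2['img'])):
    top(X,.013,.0215,(.40,.80,-.15,.12),n+'base',I.min(2)>70)
    top(X,.036,.05,(.45,.56,-.1,.05),n+'bar')
    top(X,.152,.165,(.45,.66,-.1,.05),n+'headtop')
    top(X,.245,.262,(.6,.8,-.1,.08),n+'grip')
E
```

```text
[ 0.44740614 -0.09181072  0.30035415] [ 0.41604354 -0.05376171  0.19      ] [-3.26  7.53  0.27] [ 0.83  0.37 -0.72  2.3  -1.39  0.    0.18] 2.15
wbase 5069 c [587.5 -34.1] size [179.7 120.2] ang 7.2 z [0.0171 0.0188 0.0202] mean [ 0.5672 -0.0521]
wbar 645 c [515.9 -44.8] size [52.2 35.1] ang 13.8 z [0.04   0.0447 0.0466] mean [ 0.5163 -0.043 ]
wheadtop 5215 c [589.  -34.4] size [133.2  52.3] ang 8.1 z [0.1563 0.159  0.161 ] mean [ 0.5749 -0.0373]
wgrip 72 c [662.1 -24.6] size [ 5.3 14.9] ang 4.8 z [0.2451 0.2468 0.2492] mean [ 0.6616 -0.0248]
sbase 1197 c [586.6 -32.8] size [181.8 120.2] ang 7.2 z [0.015  0.0184 0.0209] mean [ 0.6072 -0.0264]
sbar 0
sheadtop 526 c [588.3 -32.7] size [134.7  51.9] ang 7.3 z [0.1545 0.1588 0.1624] mean [ 0.586 -0.031]
sgrip 48 c [667.8 -22. ] size [17.3 14.3] ang 9.2 z [0.2466 0.2534 0.256 ] mean [ 0.6694 -0.0218]
```

View pics/w1.png

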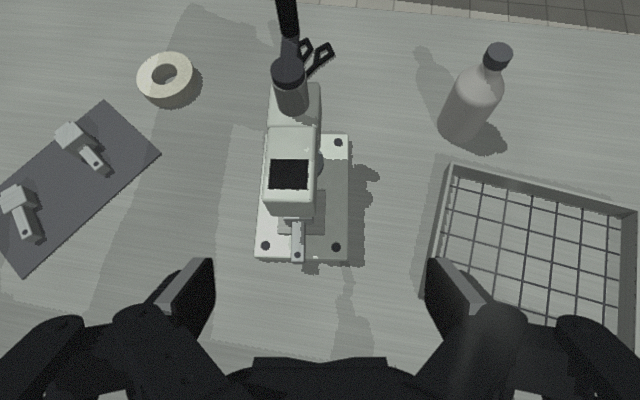

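```bash
cat > kin.py <<'E'
from plan import *
from scipy.optimize import least_squares
D=[([-0.04169725,.70709946,-.02762392,1.48500309,.02200769,.95089102,-.07550106],[.574735175,-1.2e-6,.230828469],[-2.22090427,-2.22091785,.00126])]
def chain(q,L):
    A=R.identity(); p=np.array([0,0,L[0]]); out=[p]
    offs=[(0,0,0),(0,0,0),(0,0,0),(L[4],0,L[1]),(0,0,0),(-L[4]+L[5],0,L[2]),(L[6],0,0)]
    for i,a in enumerate(q):
        p=p+A.apply(offs[i]); A=A*R.from_euler('zyzyzyz'[i],a)
    return p+A.apply([0,0,L[3]]),A,p
E
python3 - <<'E'
from kin import *
s=observe(); D.append((s['qpos'],s['eef_pos'],s['ee_rot']))
for q,p,r in D:
    print((chain(q,[.3,.4,.4,.3,0,0,0])[1].inv()*R.from_rotvec(r)).as_rotvec())
def res(L): return np.concatenate([chain(q,L)[0]-p for q,p,_ in D])
for L0 in([.3,.4,.4,.3],):
    f=least_squares(lambda x:res(list(x)+[0,0,0]),L0); print(f.x,f.fun)
    f=least_squares(lambda x:np.r_[res(list(x)),x[4:]*.01],L0+[0,0,0]); print(f.x,f.fun)
E
```

```text
[ 5.82778167e-05 -5.83183098e-05  1.57078414e+00]
[ 0.20441518 -0.20441518 -1.77992268]
[0.63916628 0.25054976 0.47573874 0.27580502] [-0.0266016  -0.03597327  0.04620426  0.02928826  0.06422029 -0.04620426]
[-1.19405988  1.82446306  0.22729678  0.18819367 -0.22801793 -0.48530092
  0.77234616] [-1.52951335e-04 -2.85428470e-03 -1.22209886e-04 -3.17467100e-05
  3.24086180e-05  1.22208296e-04 -2.28017926e-03 -4.85300918e-03
  7.72346157e-03]
```

```bash
python3 - <<'E'
from kin import *
import itertools
s=observe(); D.append((s['qpos'],s['eef_pos'],s['ee_rot']))
for sg in itertools.product([1,-1],repeat=7):
    c=[chain(np.array(sg)*q,[.3,.4,.4,.3,0,0,0])[1].inv()*R.from_rotvec(r) for q,p,r in D]
    e=(c[0].inv()*c[1]).magnitude()
    if e<.1:
        f=least_squares(lambda x:np.concatenate([chain(np.array(sg)*q,list(x)+[0]*3)[0]-p for q,p,_ in D]),[.3,.4,.4,.3])
        print(sg,e,c[0].as_rotvec().round(3),f.x.round(4),f.fun.round(4))
E
```

```text
(-1, 1, -1, 1, -1, 1, -1) 2.931083114563428e-08 [-0.    -0.     1.571] [0.2348 0.566  0.2587 0.2924] [ 0.0021  0.0312 -0.0087 -0.0049  0.0094  0.0087]
```

```bash
python3 - <<'E'
from kin import *
s=observe(); D.append((s['qpos'],s['eef_pos'],s['ee_rot'])); pickle.dump(D,open('D.pkl','wb'))
plan([((.58,-.03,.38),Rt(GY,0),9)])
E
```

```text
9
[[[0.024,-0.006,0.002],[-0.002,-0.021,0.001],1],[[0.024,-0.007,0.001],[-0.002,-0.022,0.001],1],[[0.023,-0.006,-0.001],[-0.002,-0.021,0.001],1],[[0.024,-0.007,-0.003],[-0.002,-0.021,0.001],1],[[0.023,-0.006,-0.004],[-0.001,-0.021,0.0],1],[[0.023,-0.007,-0.006],[-0.002,-0.022,0.001],1],[[0.023,-0.007,-0.007],[-0.002,-0.021,0.001],1],[[0.022,-0.006,-0.009],[-0.002,-0.021,0.001],1],[[0.021,-0.007,-0.01],[-0.002,-0.021,0.001],1]]
```

Call:
{"fn": "move_arm", "kwargs": {"series": [[[0.024,-0.006,0.002],[-0.002,-0.021,0.001],1],[[0.024,-0.007,0.001],[-0.002,-0.022,0.001],1],[[0.023,-0.006,-0.001],[-0.002,-0.021,0.001],1],[[0.024,-0.007,-0.003],[-0.002,-0.021,0.001],1],[[0.023,-0.006,-0.004],[-0.001,-0.021,0],1],[[0.023,-0.007,-0.006],[-0.002,-0.022,0.001],1],[[0.023,-0.007,-0.007],[-0.002,-0.021,0.001],1],[[0.022,-0.006,-0.009],[-0.002,-0.021,0.001],1],[[0.021,-0.007,-0.01],[-0.002,-0.021,0.001],1]]}}

```text
time_s: 3.15
eef_pos: [0.534, -0.0474, 0.36]
ee_rot: [-3.046, -0.218, -0.383]
ft_force: [-0.8, 1.1, -0.2]
width: 0.0856
finger_force: 0.0
```

```bash
python3 - <<'E'
from kin import *
D=pickle.load(open('D.pkl','rb'));s=observe(); D.append((s['qpos'],s['eef_pos'],s['ee_rot'])); pickle.dump(D,open('D.pkl','wb'))
print(s['qpos'].round(3),s['eef_pos'],s['time_s'],(R.from_rotvec(s['ee_rot']).inv()*Rt(GY,0)).as_rotvec().round(3))
sg=np.array([-1,1,-1,1,-1,1,-1])
def fk(q,x):
    # x: L0, then per-link (x,y,z) before joints
    A=R.identity(); p=np.array([0,0,x[0]])
    offs=[(0,0,0),(x[4],x[5],0),(0,0,0),(x[6],x[7],x[1]),(0,0,0),(x[8],x[9],x[2]),(0,0,0)]
    for i,a in enumerate(sg*q):
        p=p+A.apply(offs[i]); A=A*R.from_euler('zyzyzyz'[i],a)
    return p+A.apply([x[10],x[11],x[3]])
f=least_squares(lambda x:np.r_[np.concatenate([fk(q,x)-p for q,p,_ in D]),x[4:]*.002],[.3,.4,.4,.3]+[0]*8)
print(f.x.round(4),f.fun.round(4))
E
```

```text
[-0.198  0.44   0.474  1.647 -0.418  0.912 -0.985] [ 0.53397192 -0.04744413  0.36002776] 3.15 [-0.049 -0.253  0.021]
[ 3.104e-01  5.273e-01  2.832e-01  3.173e-01 -3.600e-03 -1.130e-02
  3.100e-03 -1.720e-02 -4.900e-03 -3.900e-03  2.000e-04  4.000e-04] [ 0.  0.  0.  0.  0.  0. -0.  0. -0. -0. -0.  0. -0. -0. -0.  0.  0.]
```

```bash
python3 - <<'E'
from kin import *
plan([((.62,-.03,.40),Rt(GY,15),5)])
E
```

```text
5
[[[0.025,-0.002,-0.004],[-0.003,0.001,0.001],1],[[0.026,-0.001,-0.005],[-0.004,0.0,0.001],1],[[0.025,-0.002,-0.004],[-0.003,0.001,0.001],1],[[0.025,-0.002,-0.004],[-0.003,0.0,0.001],1],[[0.025,-0.002,-0.005],[-0.003,0.001,0.001],1]]
```

Call:
{"fn": "move_arm", "kwargs": {"series": [[[0.025,-0.002,-0.004],[-0.003,0.001,0.001],1],[[0.026,-0.001,-0.005],[-0.004,0,0.001],1],[[0.025,-0.002,-0.004],[-0.003,0.001,0.001],1],[[0.025,-0.002,-0.004],[-0.003,0,0.001],1],[[0.025,-0.002,-0.005],[-0.003,0.001,0.001],1],[[0,0,0],[0,0,0],1]]}}

```text
time_s: 3.75
eef_pos: [0.6205, -0.0297, 0.3997]
ee_rot: [-3.089, -0.188, -0.413]
ft_force: [-0.1, 0.5, -0.7]
width: 0.0854
finger_force: 0.0
```

```bash
cat >> kin.py <<'E'
sg=np.array([-1,1,-1,1,-1,1,-1])
LO=np.array([-2.71,-.32,-1.57,0,-1.46,0,-2.83]);HI=np.array([2.71,2.16,1.52,2.45,4.6,2.02,2.83])
C0=R.from_euler('z',np.pi/2)
def fk(q,x):
    A=R.identity(); p=np.array([0,0,x[0]])
    offs=[(0,0,0),(x[4],x[5],0),(0,0,0),(x[6],x[7],x[1]),(0,0,0),(x[8],x[9],x[2]),(0,0,0)]
    for i,a in enumerate(sg*q):
        p=p+A.apply(offs[i]); A=A*R.from_euler('zyzyzyz'[i],a)
    return p+A.apply([x[10],x[11],x[3]]),A*C0
def fit():
    D=pickle.load(open('D.pkl','rb'));s=observe(); D.append((s['qpos'],s['eef_pos'],s['ee_rot'])); pickle.dump(D,open('D.pkl','wb'))
    f=least_squares(lambda x:np.r_[np.concatenate([fk(q,x)[0]-p for q,p,_ in D]),x[4:]*.001],[.3,.4,.4,.3]+[0]*8)
    return f
def ik(P,Q,q0,x):
    def e(q):
        p,A=fk(q,x); return np.r_[(p-P)*10,(A.inv()*Q).as_rotvec()*3,(q-q0)*.003]
    f=least_squares(e,np.clip(q0,LO+.01,HI-.01),bounds=(LO+.02,HI-.02)); p,A=fk(f.x,x)
    return f.x,np.linalg.norm(p-P),(A.inv()*Q).magnitude()
E
python3 - <<'E'
from kin import *
f=fit(); print(observe()['qpos'].round(3),f.x.round(4),np.abs(f.fun).max()); x=f.x
Gg=np.array([.557,-.0373,0])
rng=np.random.default_rng(0)
def tryall(name,P,Q):
    best=[]
    for k in range(25):
        q,e,a=ik(P,Q,rng.uniform(LO,HI),x)
        if e<.003 and a<.02: best.append((min(np.minimum(q-LO,HI-q)),q))
    best.sort(key=lambda t:-t[0]); print(name,len(best),[(round(b[0],2),b[1].round(2).tolist()) for b in best[:3]])
tryall('grasp',loc(Gg,7.2,(-.041,0,.033)),Rt(7.2,42))
tryall('pre',loc(Gg,7.2,(-.12,0,.122)),Rt(7.2,42))
tryall('thick',loc((.6175,.3145,0),55,(-.041,0,.012)),Rt(55,42))
tryall('thick_flip',loc((.6175,.3145,0),55,(-.041,0,.012)),Rt(55,42)*R.from_euler('z',np.pi))
tryall('grasp_flip',loc(Gg,7.2,(-.041,0,.033)),Rt(7.2,42)*R.from_euler('z',np.pi))
tryall('basket',(.56,-.33,.02),Rt(-8,42))
E
```

```text
[-0.238  0.56   0.516  1.295 -0.386  1.112 -1.142] [ 3.130e-01  5.209e-01  2.900e-01  3.091e-01 -0.000e+00 -1.000e-02
 -0.000e+00 -2.160e-02 -0.000e+00 -3.000e-04 -0.000e+00 -0.000e+00] 2.1597124304170876e-05Traceback (most recent call last):
  File "<stdin>", line 11, in <module>
  File "<stdin>", line 8, in tryall
  File "kin.py", line 26, in ik
    f=least_squares(e,np.clip(q0,LO+.01,HI-.01),bounds=(LO+.02,HI-.02)); p,A=fk(f.x,x)
    return func(*args, **kwargs)
    raise ValueError("Initial guess is outside of provided bounds")
ValueError: Initial guess is outside of provided bounds
```

Model fits to 0.02 mm. Check the IK branches.

```bash
sed -i 's/LO+.01,HI-.01/LO+.05,HI-.05/' kin.py; cat > br.py <<'E'
from kin import *
x=fit().x
np.save('x.npy',x)
Gg=np.array([.557,-.0373,0])
rng=np.random.default_rng(0)
def tryall(name,P,Q):
    best=[]
    for k in range(16):
        q,e,a=ik(P,Q,rng.uniform(LO,HI),x)
        if e<.003 and a<.02: best.append((min(np.minimum(q-LO,HI-q)),q))
    best.sort(key=lambda t:-t[0]); print(name,len(best),[(round(float(b[0]),2),b[1].round(2).tolist()) for b in best[:3]])
F=R.from_euler('z',np.pi)
for nm,P,Q in(('grasp',loc(Gg,7.2,(-.041,0,.033)),Rt(7.2,42)),('pre',loc(Gg,7.2,(-.12,0,.122)),Rt(7.2,42)),('thick',loc((.6175,.3145,0),55,(-.041,0,.012)),Rt(55,42)),('basket',np.array((.57,-.33,.02)),Rt(-8,42)),('basket-30',np.array((.57,-.33,.02)),Rt(-35,42))):
    tryall(nm,P,Q); tryall(nm+'_flip',P,Q*F)
E
python3 br.py
```

```text
grasp 0 []
grasp_flip 0 []
pre 0 []
pre_flip 0 []
thick 11 [(0.49, [-0.41, 1.16, 0.21, 1.96, 3.94, 0.83, 1.34]), (0.49, [-0.45, 1.17, 0.28, 1.96, 3.97, 0.88, 1.28]), (0.49, [-0.59, 1.24, 0.56, 1.96, 4.02, 1.1, 1.08])]
thick_flip 12 [(0.51, [0.22, 1.37, -1.03, 1.94, 2.45, 0.59, 0.21]), (0.51, [0.21, 1.36, -1.02, 1.94, 2.47, 0.58, 0.18]), (0.51, [0.17, 1.32, -0.92, 1.94, 2.59, 0.53, 0.02])]
basket 13 [(0.45, [0.87, 1.15, -0.45, 2.0, 3.17, 0.58, 2.21]), (0.45, [0.82, 1.14, -0.36, 2.0, 3.29, 0.6, 2.06]), (0.45, [0.76, 1.13, -0.25, 2.0, 3.41, 0.63, 1.88])]
basket_flip 10 [(0.46, [1.17, 1.39, -1.11, 1.99, 2.45, 0.79, 0.11]), (0.46, [1.16, 1.38, -1.08, 1.99, 2.46, 0.77, 0.08]), (0.45, [1.06, 1.26, -0.83, 2.0, 2.71, 0.64, -0.3])]
basket-30 5 [(0.38, [0.77, 1.2, -0.66, 2.07, 2.53, 1.0, 2.3]), (0.37, [0.35, 1.13, 0.11, 2.08, 3.05, 0.79, 1.41]), (0.36, [0.03, 1.31, 0.76, 2.09, 3.56, 0.94, 0.58])]
basket-30_flip 12 [(0.39, [0.96, 1.39, -1.1, 2.06, 2.4, 1.28, -0.42]), (0.39, [0.96, 1.39, -1.1, 2.06, 2.4, 1.27, -0.43]), (0.38, [0.81, 1.22, -0.72, 2.07, 2.5, 1.04, -0.78])]
```

```bash
cat > br2.py <<'E'
from kin import *
x=np.load('x.npy'); Gg=np.array([.557,-.0373,0]); F=R.from_euler('z',np.pi); rng=np.random.default_rng(1)
def tryall(name,P,Q,n=14):
    best=[]
    for k in range(n):
        q,e,a=ik(P,Q,rng.uniform([-1,.6,-.8,1.8,2.2,.3,-2.5],[1.2,1.4,.8,2.3,4.2,1,2.5]),x)
        if e<.002 and a<.01: best.append((min(np.minimum(q-LO,HI-q)),q))
    best.sort(key=lambda t:-t[0]); print(name,len(best),[(round(float(b[0]),2),b[1].round(2).tolist()) for b in best[:2]])
if __name__=='__main__':
  for t in(26,30,34,38):
    for fl,n in((R.identity(),''),(F,'f')):
      for X in(-.045,-.035): tryall(f'g{t}{n}{X}',loc(Gg,7.2,(X,0,.034)),Rt(7.2,t)*fl)
E
python3 br2.py
```

```text
g26-0.045 11 [(0.12, [0.28, 1.01, -0.38, 2.33, 2.8, 0.65, 2.16]), (0.12, [0.23, 1.0, -0.29, 2.33, 2.92, 0.63, 2.03])]
g26-0.035 13 [(0.15, [0.26, 1.0, -0.34, 2.3, 2.84, 0.61, 2.12]), (0.15, [0.24, 1.0, -0.3, 2.3, 2.89, 0.6, 2.07])]
g26f-0.045 12 [(0.13, [0.61, 1.23, -1.09, 2.32, 2.16, 1.04, -0.23]), (0.13, [0.55, 1.15, -0.93, 2.32, 2.27, 0.91, -0.37])]
g26f-0.035 11 [(0.16, [0.66, 1.31, -1.24, 2.29, 2.08, 1.15, -0.1]), (0.16, [0.47, 1.09, -0.74, 2.29, 2.39, 0.77, -0.51])]
g30-0.045 11 [(0.05, [0.25, 1.04, -0.31, 2.4, 2.97, 0.8, 2.01]), (0.05, [0.17, 1.03, -0.15, 2.4, 3.14, 0.8, 1.82])]
g30-0.035 12 [(0.08, [0.09, 1.03, -0.01, 2.37, 3.27, 0.77, 1.66]), (0.08, [0.07, 1.03, 0.01, 2.37, 3.3, 0.78, 1.63])]
g30f-0.045 10 [(0.06, [0.56, 1.2, -0.94, 2.39, 2.39, 1.02, -0.46]), (0.06, [0.55, 1.19, -0.93, 2.39, 2.4, 1.01, -0.47])]
g30f-0.035 11 [(0.1, [0.6, 1.24, -1.04, 2.35, 2.31, 1.06, -0.34]), (0.1, [0.58, 1.21, -0.99, 2.35, 2.34, 1.02, -0.39])]
g34-0.045 0 []
g34-0.035 9 [(0.02, [0.2, 1.07, -0.21, 2.43, 3.11, 0.92, 1.88]), (0.02, [0.19, 1.07, -0.19, 2.43, 3.12, 0.92, 1.86])]
g34f-0.045 0 []
g34f-0.035 10 [(0.04, [0.59, 1.27, -1.02, 2.41, 2.44, 1.14, -0.43]), (0.04, [0.59, 1.26, -1.01, 2.41, 2.44, 1.14, -0.44])]
g38-0.045 0 []
g38-0.035 0 []
g38f-0.045 0 []
g38f-0.035 0 []
```

```bash
python3 - <<'E'
from br2 import *
Q=Rt(7.2,28); q0=np.array(observe()['qpos'])
g,e,a=ik(loc(Gg,7.2,(-.043,0,.032)),Q,np.array([.1,1.,-.1,2.35,3.1,.7,1.8]),x); print('g',g.round(2),e,a)
h,e,a=ik(loc(Gg,7.2,(-.06,0,.22)),Q,g,x); print('h',h.round(2),e,a)
for k in range(0,25,2):
    p,A=fk(q0+(h-q0)*k/24,x); z=A.apply([0,0,1]); cam=p+A.apply([.066,0,-.143]); print(k,p.round(3),z.round(2),cam.round(2))
E
```

```text
g [ 0.15  1.02 -0.13  2.36  3.15  0.71  1.8 ] 2.0747997939811365e-08 1.3872633778421246e-07
h [ 0.2   0.52 -0.18  2.27  3.13  0.12  1.77] 3.4832763696139044e-07 1.4478233873389258e-06
0 [ 0.621 -0.03   0.4  ] [ 0.26  0.03 -0.96] [ 0.65 -0.03  0.56]
2 [ 0.594 -0.108  0.376] [ 0.19 -0.19 -0.96] [ 0.62 -0.05  0.52]
4 [ 0.575 -0.177  0.369] [ 0.16 -0.39 -0.91] [ 0.6  -0.07  0.49]
6 [ 0.568 -0.231  0.373] [ 0.17 -0.55 -0.82] [ 0.56 -0.1   0.46]
8 [ 0.574 -0.268  0.381] [ 0.23 -0.65 -0.72] [ 0.53 -0.13  0.44]
10 [ 0.59  -0.284  0.387] [ 0.32 -0.7  -0.64] [ 0.51 -0.16  0.43]
12 [ 0.611 -0.28   0.385] [ 0.44 -0.68 -0.59] [ 0.5  -0.18  0.43]
14 [ 0.629 -0.257  0.373] [ 0.56 -0.61 -0.57] [ 0.5  -0.2   0.43]
16 [ 0.637 -0.219  0.35 ] [ 0.64 -0.48 -0.6 ] [ 0.51 -0.2   0.44]
18 [ 0.63  -0.172  0.319] [ 0.68 -0.34 -0.65] [ 0.52 -0.19  0.43]
20 [ 0.603 -0.123  0.285] [ 0.66 -0.18 -0.73] [ 0.53 -0.15  0.42]
22 [ 0.557 -0.078  0.25 ] [ 0.59 -0.04 -0.81] [ 0.52 -0.1   0.4 ]
24 [ 0.497 -0.045  0.22 ] [ 0.47  0.06 -0.88] [ 0.49 -0.05  0.38]
```

```bash
cat > jp.py <<'E'
from br2 import *
def jpath(q0,q1,n): return [(*fk(q0+(q1-q0)*k/n,x),1) for k in range(1,n+1)]
E
python3 - <<'E'
from jp import *
Q=Rt(7.2,28); q0=np.array(observe()['qpos'])
g,e,a=ik(loc(Gg,7.2,(-.043,0,.032)),Q,np.array([.1,1.,-.1,2.35,3.1,.7,1.8]),x)
h,e,a=ik(loc(Gg,7.2,(-.065,-.08,.15)),Q,g,x); print('h',h.round(2),e,a)
h2,e,a=ik(loc(Gg,7.2,(-.06,0,.15)),Q,g,x); print('h2',h2.round(2),e,a)
W=jpath(q0,h,32)
for k in range(0,32,4): print(W[k][0].round(3))
plan(W[:18]); 
E
```

```text
h [ 0.43  0.71 -0.23  2.27  3.3   0.28  1.82] 3.169675693625542e-07 1.5445337738080366e-06
h2 [ 0.17  0.7  -0.15  2.36  3.15  0.39  1.77] 2.0630970556302395e-07 8.772135378087424e-07
[ 0.608 -0.065  0.384]
[ 0.564 -0.192  0.353]
[ 0.546 -0.288  0.352]
[ 0.558 -0.344  0.355]
[ 0.589 -0.355  0.339]
[ 0.614 -0.323  0.297]
[ 0.609 -0.259  0.239]
[ 0.562 -0.18   0.183]Traceback (most recent call last):
  File "<stdin>", line 8, in <module>
  File "plan.py", line 19, in plan
    assert np.linalg.norm(a)*750<50 and np.linalg.norm(b)*180<8.5,(k,n,np.linalg.norm(a)*750,np.linalg.norm(b)*180)
           ^^^^^^^^^^^^^^^^^^^^^^^^^^^^^^^^^^^^^^^^^^^^^^^^^^^^^^
AssertionError: (1, 1, np.float64(40.11623736094899), np.float64(9.463276388228339))
```

```bash
python3 - <<'E'
from jp import *
Q=Rt(7.2,28); q0=np.array(observe()['qpos'])
g,e,a=ik(loc(Gg,7.2,(-.043,0,.032)),Q,np.array([.1,1.,-.1,2.35,3.1,.7,1.8]),x)
h,e,a=ik(loc(Gg,7.2,(-.065,-.08,.15)),Q,g,x); np.save('hq.npy',h)
W=jpath(q0,h,38); print((q0+(h-q0)*19/38).round(2))
plan(W[:19]); 
E
```

```text
[0.1  0.63 0.14 1.78 1.46 0.7  0.34]Traceback (most recent call last):
  File "<stdin>", line 6, in <module>
  File "plan.py", line 19, in plan
    assert np.linalg.norm(a)*750<50 and np.linalg.norm(b)*180<8.5,(k,n,np.linalg.norm(a)*750,np.linalg.norm(b)*180)
           ^^^^^^^^^^^^^^^^^^^^^^^^^^^^^^^^^^^^^^^^^^^^^^^^^^^^^^
AssertionError: (1, 1, np.float64(28.002232053891703), np.float64(8.602418264650936))
```

```bash
python3 - <<'E'
from jp import *
q0=np.array(observe()['qpos']); h=np.load('hq.npy')
W=jpath(q0,h,40); print((q0+(h-q0)*20/40).round(2))
plan(W[:20]); 
E
```

```text
[0.1  0.63 0.14 1.78 1.46 0.7  0.34]Traceback (most recent call last):
  File "<stdin>", line 4, in <module>
  File "plan.py", line 19, in plan
    assert np.linalg.norm(a)*750<50 and np.linalg.norm(b)*180<8.5,(k,n,np.linalg.norm(a)*750,np.linalg.norm(b)*180)
           ^^^^^^^^^^^^^^^^^^^^^^^^^^^^^^^^^^^^^^^^^^^^^^^^^^^^^^
AssertionError: (1, 1, np.float64(19.871461949237652), np.float64(8.583565692647783))
```

```bash
python3 - <<'E'
from jp import *
q0=np.array(observe()['qpos']); h=np.load('hq.npy')
W=jpath(q0,h,44); print((q0+(h-q0)*20/44).round(2))
plan(W[:20]); 
E
```

```text
[0.07 0.63 0.18 1.74 1.29 0.73 0.21]
20
[[[-0.019,0.032,0.01],[-0.019,-0.013,-0.03],1],[[-0.022,0.029,0.011],[-0.018,-0.014,-0.032],1],[[-0.022,0.026,0.011],[-0.017,-0.015,-0.033],1],[[-0.024,0.023,0.012],[-0.014,-0.016,-0.034],1],[[-0.024,0.019,0.012],[-0.014,-0.016,-0.034],1],[[-0.024,0.016,0.011],[-0.011,-0.016,-0.036],1],[[-0.024,0.014,0.012],[-0.011,-0.016,-0.037],1],[[-0.023,0.01,0.012],[-0.008,-0.017,-0.038],1],[[-0.022,0.008,0.012],[-0.008,-0.016,-0.039],1],[[-0.02,0.006,0.011],[-0.007,-0.015,-0.04],1],[[-0.019,0.005,0.011],[-0.005,-0.015,-0.041],1],[[-0.017,0.002,0.011],[-0.005,-0.015,-0.041],1],[[-0.016,0.002,0.011],[-0.004,-0.014,-0.042],1],[[-0.013,0.001,0.01],[-0.004,-0.013,-0.043],1],[[-0.011,0.0,0.009],[-0.003,-0.013,-0.043],1],[[-0.01,0.001,0.01],[-0.003,-0.012,-0.044],1],[[-0.008,0.001,0.008],[-0.003,-0.012,-0.044],1],[[-0.007,0.001,0.008],[-0.004,-0.011,-0.045],1],[[-0.006,0.003,0.008],[-0.003,-0.011,-0.045],1],[[-0.005,0.003,0.006],[-0.003,-0.011,-0.045],1]]
```

Call:
{"fn": "move_arm", "kwargs": {"series": [[[-0.019,0.032,0.01],[-0.019,-0.013,-0.03],1],[[-0.022,0.029,0.011],[-0.018,-0.014,-0.032],1],[[-0.022,0.026,0.011],[-0.017,-0.015,-0.033],1],[[-0.024,0.023,0.012],[-0.014,-0.016,-0.034],1],[[-0.024,0.019,0.012],[-0.014,-0.016,-0.034],1],[[-0.024,0.016,0.011],[-0.011,-0.016,-0.036],1],[[-0.024,0.014,0.012],[-0.011,-0.016,-0.037],1],[[-0.023,0.01,0.012],[-0.008,-0.017,-0.038],1],[[-0.022,0.008,0.012],[-0.008,-0.016,-0.039],1],[[-0.02,0.006,0.011],[-0.007,-0.015,-0.04],1],[[-0.019,0.005,0.011],[-0.005,-0.015,-0.041],1],[[-0.017,0.002,0.011],[-0.005,-0.015,-0.041],1],[[-0.016,0.002,0.011],[-0.004,-0.014,-0.042],1],[[-0.013,0.001,0.01],[-0.004,-0.013,-0.043],1],[[-0.011,0,0.009],[-0.003,-0.013,-0.043],1],[[-0.01,0.001,0.01],[-0.003,-0.012,-0.044],1],[[-0.008,0.001,0.008],[-0.003,-0.012,-0.044],1],[[-0.007,0.001,0.008],[-0.004,-0.011,-0.045],1],[[-0.006,0.003,0.008],[-0.003,-0.011,-0.045],1],[[-0.005,0.003,0.006],[-0.003,-0.011,-0.045],1]]}}

```text
time_s: 5.75
eef_pos: [0.5673, -0.3545, 0.351]
ee_rot: [0.654, 2.342, -1.043]
ft_force: [0.1, -0.1, 0.4]
width: 0.0854
finger_force: 0.0
```

```bash
python3 - <<'E'
from jp import *
q0=np.array(observe()['qpos']); h=np.load('hq.npy'); print(q0.round(2), observe()['eef_pos'], (h-q0).round(2))
W=jpath(q0,h,24)
plan(W[:20])
E
```

```text
[-0.13  0.68  0.56  1.75  1.1   0.5   0.33] [ 0.56728358 -0.35447107  0.35099841] [ 0.56  0.03 -0.79  0.52  2.2  -0.22  1.49]Traceback (most recent call last):
  File "<stdin>", line 4, in <module>
  File "plan.py", line 19, in plan
    assert np.linalg.norm(a)*750<50 and np.linalg.norm(b)*180<8.5,(k,n,np.linalg.norm(a)*750,np.linalg.norm(b)*180)
           ^^^^^^^^^^^^^^^^^^^^^^^^^^^^^^^^^^^^^^^^^^^^^^^^^^^^^^
AssertionError: (1, 1, np.float64(8.284020762890446), np.float64(8.677418971099645))
```

```bash
python3 - <<'E'
from jp import *
q0=np.array(observe()['qpos']); h=np.load('hq.npy')
s=h.copy(); s[2]=.3; s[0]=-.1; s[4]=3.6
h,e,a=ik(loc(Gg,7.2,(-.065,-.08,.15)),Rt(7.2,28),s,x); print(h.round(2),e,a); np.save('hq.npy',h)
W=jpath(q0,h,30)
for k in range(0,30,5): print(W[k][0].round(3))
plan(W[:20])
E
```

```text
[ 0.34  0.71 -0.08  2.27  3.62  0.32  1.5 ] 2.530950395164478e-07 1.7818726402704378e-06
[ 0.568 -0.358  0.348]
[ 0.577 -0.361  0.325]
[ 0.589 -0.342  0.291]
[ 0.592 -0.302  0.249]
[ 0.579 -0.244  0.206]
[ 0.545 -0.178  0.17 ]
20
[[[0.001,0.0,0.006],[0.0,-0.005,-0.038],1],[[0.001,0.002,0.006],[-0.001,-0.005,-0.038],1],[[0.0,0.003,0.005],[-0.001,-0.006,-0.038],1],[[0.001,0.004,0.005],[-0.001,-0.005,-0.038],1],[[-0.001,0.006,0.005],[-0.002,-0.007,-0.038],1],[[-0.002,0.007,0.004],[-0.002,-0.007,-0.038],1],[[-0.002,0.008,0.003],[-0.002,-0.007,-0.038],1],[[-0.004,0.008,0.003],[-0.003,-0.008,-0.037],1],[[-0.006,0.009,0.003],[-0.002,-0.009,-0.038],1],[[-0.006,0.01,0.002],[-0.002,-0.009,-0.037],1],[[-0.009,0.01,0.002],[-0.001,-0.01,-0.037],1],[[-0.01,0.009,0.002],[-0.002,-0.011,-0.037],1],[[-0.011,0.01,0.001],[-0.001,-0.011,-0.037],1],[[-0.013,0.009,0.001],[0.0,-0.012,-0.036],1],[[-0.014,0.008,0.0],[0.001,-0.012,-0.037],1],[[-0.016,0.007,0.001],[0.001,-0.013,-0.036],1],[[-0.017,0.005,-0.001],[0.002,-0.012,-0.036],1],[[-0.019,0.005,0.0],[0.004,-0.013,-0.036],1],[[-0.019,0.003,-0.001],[0.004,-0.014,-0.035],1],[[-0.02,0.001,-0.001],[0.005,-0.013,-0.036],1]]
```

Call:
{"fn": "move_arm", "kwargs": {"series": [[[0.001,0,0.006],[0,-0.005,-0.038],1],[[0.001,0.002,0.006],[-0.001,-0.005,-0.038],1],[[0,0.003,0.005],[-0.001,-0.006,-0.038],1],[[0.001,0.004,0.005],[-0.001,-0.005,-0.038],1],[[-0.001,0.006,0.005],[-0.002,-0.007,-0.038],1],[[-0.002,0.007,0.004],[-0.002,-0.007,-0.038],1],[[-0.002,0.008,0.003],[-0.002,-0.007,-0.038],1],[[-0.004,0.008,0.003],[-0.003,-0.008,-0.037],1],[[-0.006,0.009,0.003],[-0.002,-0.009,-0.038],1],[[-0.006,0.01,0.002],[-0.002,-0.009,-0.037],1],[[-0.009,0.01,0.002],[-0.001,-0.01,-0.037],1],[[-0.01,0.009,0.002],[-0.002,-0.011,-0.037],1],[[-0.011,0.01,0.001],[-0.001,-0.011,-0.037],1],[[-0.013,0.009,0.001],[0,-0.012,-0.036],1],[[-0.014,0.008,0],[0.001,-0.012,-0.037],1],[[-0.016,0.007,0.001],[0.001,-0.013,-0.036],1],[[-0.017,0.005,-0.001],[0.002,-0.012,-0.036],1],[[-0.019,0.005,0],[0.004,-0.013,-0.036],1],[[-0.019,0.003,-0.001],[0.004,-0.014,-0.035],1],[[-0.02,0.001,-0.001],[0.005,-0.013,-0.036],1]]}}

```text
time_s: 7.75
eef_pos: [0.5837, -0.2558, 0.2144]
ee_rot: [2.479, -1.524, 1.124]
ft_force: [0.2, 0.8, -0.1]
width: 0.0858
finger_force: 0.0
```

```bash
python3 - <<'E'
from jp import *
s=observe(); q0=np.array(s['qpos']); h=np.load('hq.npy'); print(q0.round(2), s['eef_pos'].round(3),s['time_s'], (h-q0).round(2))
Q=Rt(7.2,28)
plan(jpath(q0,h,12)+[(loc(Gg,7.2,(-.06,0,.15)),Q,3)])
E
```

```text
[0.15 0.7  0.2  2.1  2.88 0.37 1.  ] [ 0.584 -0.256  0.214] 7.75 [ 0.2   0.   -0.27  0.17  0.74 -0.05  0.51]
15
[[[-0.018,0.001,-0.001],[0.004,-0.011,-0.029],1],[[-0.018,-0.001,-0.001],[0.005,-0.012,-0.03],1],[[-0.018,-0.002,-0.001],[0.006,-0.01,-0.029],1],[[-0.018,-0.004,-0.001],[0.007,-0.011,-0.03],1],[[-0.018,-0.005,-0.001],[0.008,-0.009,-0.029],1],[[-0.018,-0.007,-0.002],[0.008,-0.01,-0.029],1],[[-0.016,-0.009,-0.001],[0.009,-0.008,-0.03],1],[[-0.017,-0.01,-0.002],[0.01,-0.008,-0.029],1],[[-0.015,-0.011,-0.002],[0.01,-0.007,-0.029],1],[[-0.014,-0.012,-0.002],[0.011,-0.006,-0.03],1],[[-0.014,-0.014,-0.002],[0.011,-0.005,-0.029],1],[[-0.012,-0.015,-0.002],[0.012,-0.004,-0.03],1],[[0.002,-0.036,0.001],[0.0,0.0,0.0],1],[[0.002,-0.035,0.001],[0.0,0.0,0.0],1],[[0.002,-0.036,0.001],[0.0,0.0,0.0],1]]
```

Call:
{"fn": "move_arm", "kwargs": {"series": [[[-0.018,0.001,-0.001],[0.004,-0.011,-0.029],1],[[-0.018,-0.001,-0.001],[0.005,-0.012,-0.03],1],[[-0.018,-0.002,-0.001],[0.006,-0.01,-0.029],1],[[-0.018,-0.004,-0.001],[0.007,-0.011,-0.03],1],[[-0.018,-0.005,-0.001],[0.008,-0.009,-0.029],1],[[-0.018,-0.007,-0.002],[0.008,-0.01,-0.029],1],[[-0.016,-0.009,-0.001],[0.009,-0.008,-0.03],1],[[-0.017,-0.01,-0.002],[0.01,-0.008,-0.029],1],[[-0.015,-0.011,-0.002],[0.01,-0.007,-0.029],1],[[-0.014,-0.012,-0.002],[0.011,-0.006,-0.03],1],[[-0.014,-0.014,-0.002],[0.011,-0.005,-0.029],1],[[-0.012,-0.015,-0.002],[0.012,-0.004,-0.03],1],[[0.002,-0.036,0.001],[0,0,0],1],[[0.002,-0.035,0.001],[0,0,0],1],[[0.002,-0.036,0.001],[0,0,0],1],[[0,0,0],[0,0,0],1]]}}

```text
time_s: 9.35
eef_pos: [0.4985, -0.0414, 0.1504]
ee_rot: [-3.01, -0.191, -0.756]
ft_force: [0.2, -0.1, 0.5]
width: 0.0854
finger_force: 0.0
```

```bash
python3 - <<'E'
from jp import *
from m1 import top
s=observe(); q0=np.array(s['qpos']); Q=Rt(7.2,28); print(q0.round(2), s['eef_pos'].round(3),loc(Gg,7.2,(-.06,0,.15)),s['time_s'],np.degrees((R.from_rotvec(s['ee_rot']).inv()*Q).as_rotvec()).round(2))
d=grab('wrist'); save(d,'w2'); C=cloud(d)
top(C,.040,.047,(.47,.535,-.08,.0),'bar'); top(C,.021,.027,(.5,.6,-.1,.03),'anvil'); top(C,.013,.021,(.4,.7,-.12,.06),'base',d['img'].min(2)>60)
plan([(loc(Gg,7.2,(-.055,0,.09)),Q,2),(loc(Gg,7.2,(-.043,0,.032)),Q,3)])
E
```

```text
[0.06 0.7  0.03 2.37 3.43 0.42 1.48] [ 0.499 -0.041  0.15 ] [ 0.49747312 -0.04481999  0.15      ] 9.35 [-0.1  -0.21  0.04]
bar 1300 c [512.3 -43. ] size [45.5 16. ] ang 9.4 z [0.0433 0.0447 0.0459] mean [ 0.5118 -0.043 ]
anvil 796 c [534.1 -42.7] size [ 54.7 105.6] ang 9.4 z [0.0211 0.0246 0.0258] mean [ 0.5297 -0.0426]
base 10210 c [588.  -34.3] size [179.6 120.5] ang 7.3 z [0.0174 0.0188 0.02  ] mean [ 0.5557 -0.0327]
5
[[[-0.017,0.001,0.037],[0.0,-0.001,0.0],1],[[-0.017,0.001,0.036],[0.0,0.0,0.0],1],[[-0.007,0.0,0.025],[0.0,0.0,0.0],1],[[-0.008,0.0,0.026],[0.0,0.0,0.0],1],[[-0.007,0.0,0.025],[0.0,0.0,0.0],1]]
```

View pics/w2.png

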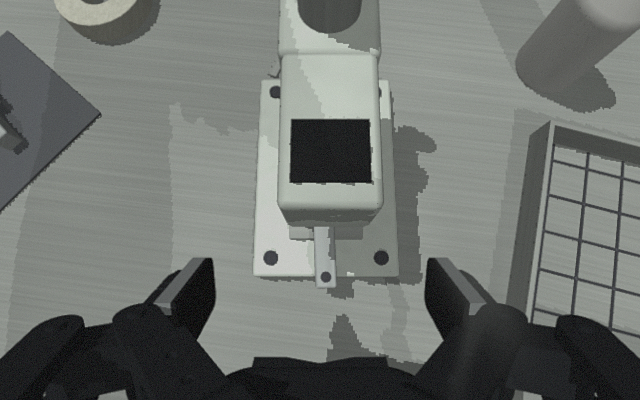

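Call:
{"fn": "move_arm", "kwargs": {"series": [[[-0.017,0.001,0.037],[0,-0.001,0],1],[[-0.017,0.001,0.036],[0,0,0],1],[[-0.007,0,0.025],[0,0,0],1],[[-0.008,0,0.026],[0,0,0],1],[[-0.007,0,0.025],[0,0,0],1],[[0,0,0],[0,0,0],1],[[0,0,0],[0,0,0],1]]}}

```text
time_s: 10.1
eef_pos: [0.515, -0.0452, 0.0327]
ee_rot: [-3.014, -0.181, -0.754]
ft_force: [0.1, 0.4, -0.4]
width: 0.0852
finger_force: 0.0
```

```bash
python3 - <<'E'
from jp import *
s=observe(); q0=np.array(s['qpos']); Q=Rt(7.2,28); print(q0.round(2), s['eef_pos'].round(4),loc(Gg,7.2,(-.043,0,.032)),s['time_s'],np.degrees((R.from_rotvec(s['ee_rot']).inv()*Q).as_rotvec()).round(2),s['ft_force'])
E
```

```text
[0.04 1.02 0.08 2.36 3.37 0.74 1.55] [ 0.515  -0.0452  0.0327] [ 0.51433907 -0.04268933  0.032     ] 10.1 [ 0.12 -0.1  -0.31] [ 0.05185124  0.35039352 -0.38977446]
```

Call:
{"fn": "move_arm", "kwargs": {"series": [[[0,-0.003,0],[0,0,0],1],[[0,0,0],[0,0,0],-1],[[0,0,0],[0,0,0],-1],[[0,0,0],[0,0,0],-1],[[0,0,0],[0,0,0],-1],[[0,0,0],[0,0,0],-1],[[0,0,0],[0,0,0],-1],[[0,0,0],[0,0,0],-1],[[0,0,0],[0,0,0],-1]]}}

```text
time_s: 11.0
eef_pos: [0.5154, -0.0427, 0.0328]
ee_rot: [-3.013, -0.181, -0.757]
ft_force: [-1.5, 0.2, 5.0]
width: 0.0142
finger_force: 60.6
```

```bash
python3 - <<'E'
from jp import *
s=observe(); q0=np.array(s['qpos']); p=np.array(s['eef_pos']); r=R.from_rotvec(s['ee_rot']); print(q0.round(2),p,s['ft_force'],s['width'])
Y=lambda v: R.from_euler('z',7.2,degrees=True).apply(v)
Q=Rt(7.2,28)
a=p+[0,0,.007]; b=a+Y([0,-.075,.002]); c=b+np.array([.0,-.03,.09])
pl=loc((.5455,-.328,0),-8,(-.013,0,.0)); print('basket TCP',pl)
for nm,P,QQ in(('b',b,Q),('c',c,Q),('bk',pl+[0,0,.012],Rt(-8,28)),('bkup',pl+[0,0,.10],Rt(-8,28))):
    q,e,aa=ik(P,QQ,q0,x); print(nm,q.round(2),round(e,4),round(aa,3)); q0=q
plan([(a,r,1),(b,r,3),(c,Q,3),(pl+[0,0,.11],Rt(-8,28),6)],g=-1)
E
```

```text
[0.04 1.02 0.08 2.37 3.37 0.75 1.55] [ 0.51543469 -0.0426891   0.03280768] [-1.50567325  0.1780918   5.03746296] 0.014239644754362714
basket TCP [ 0.53262652 -0.32619075  0.        ]
b [0.23 0.98 0.06 2.26 3.54 0.61 1.56] 0.0 0.0
c [ 0.39  0.76 -0.1   2.19  3.66  0.28  1.5 ] 0.0 0.0
bk [ 0.63  1.05 -0.05  1.94  3.68  0.34  1.49] 0.0 0.0
bkup [ 0.72  0.88 -0.2   1.93  3.71  0.11  1.47] 0.0 0.0
13
[[[0.004,0.0,-0.008],[0.0,0.0,0.0],-1],[[0.001,0.033,-0.001],[0.0,0.0,0.0],-1],[[0.0,0.034,-0.001],[0.0,0.0,0.0],-1],[[0.001,0.033,0.0],[0.0,0.0,0.0],-1],[[0.018,0.013,-0.036],[0.0,0.0,-0.001],-1],[[0.017,0.013,-0.036],[0.001,-0.001,0.0],-1],[[0.018,0.014,-0.036],[0.0,0.0,-0.001],-1],[[-0.005,0.04,0.003],[-0.007,0.0,0.012],-1],[[-0.004,0.039,0.003],[-0.006,0.0,0.013],-1],[[-0.002,0.04,0.004],[-0.007,0.0,0.012],-1],[[-0.001,0.04,0.006],[-0.007,0.0,0.013],-1],[[0.001,0.04,0.006],[-0.006,0.0,0.012],-1],[[0.003,0.039,0.006],[-0.007,0.0,0.013],-1]]
```

```bash
python3 - <<'E'
from jp import *
s=observe(); p=np.array(s['eef_pos']); r=R.from_rotvec(s['ee_rot'])
Y=lambda v: R.from_euler('z',7.2,degrees=True).apply(v)
a=p+[0,0,.007]; b=a+Y([0,-.075,.002]); c=b+np.array([.0,-.03,.035])
pl=loc((.5455,-.328,0),-8,(-.013,0,.0))
plan([(a,r,1),(b,r,3),(c,r,2),(pl+[0,0,.070],Rt(-8,28),6)],g=-1)
E
```

```text
12
[[[0.004,0.0,-0.008],[0.0,0.0,0.0],-1],[[0.001,0.033,-0.001],[0.0,0.0,0.0],-1],[[0.0,0.034,-0.001],[0.0,0.0,0.0],-1],[[0.001,0.033,0.0],[0.0,0.0,0.0],-1],[[0.009,0.02,-0.022],[0.0,0.0,0.0],-1],[[0.009,0.02,-0.022],[0.0,0.0,0.0],-1],[[-0.003,0.04,0.0],[-0.007,0.0,0.012],-1],[[-0.002,0.039,0.001],[-0.006,0.0,0.012],-1],[[-0.001,0.04,0.001],[-0.007,-0.001,0.012],-1],[[0.002,0.04,0.003],[-0.006,0.0,0.013],-1],[[0.002,0.04,0.003],[-0.007,0.0,0.012],-1],[[0.004,0.039,0.004],[-0.006,0.0,0.012],-1]]
```

Call:
{"fn": "move_arm", "kwargs": {"series": [[[0.004,0,-0.008],[0,0,0],-1],[[0.001,0.033,-0.001],[0,0,0],-1],[[0,0.034,-0.001],[0,0,0],-1],[[0.001,0.033,0],[0,0,0],-1],[[0.009,0.02,-0.022],[0,0,0],-1],[[0.009,0.02,-0.022],[0,0,0],-1],[[-0.003,0.04,0],[-0.007,0,0.012],-1],[[-0.002,0.039,0.001],[-0.006,0,0.012],-1],[[-0.001,0.04,0.001],[-0.007,-0.001,0.012],-1],[[0.002,0.04,0.003],[-0.006,0,0.013],-1],[[0.002,0.04,0.003],[-0.007,0,0.012],-1],[[0.004,0.039,0.004],[-0.006,0,0.012],-1],[[0,0,0],[0,0,0],-1]]}}

```text
time_s: 12.3
eef_pos: [0.5312, -0.3301, 0.0698]
ee_rot: [3.005, -0.219, 0.749]
ft_force: [-0.5, 0.8, -1.4]
width: 0.0142
finger_force: 59.8
```

```bash
python3 - <<'E'
from jp import *
s=observe(); p=np.array(s['eef_pos']); r=R.from_rotvec(s['ee_rot']); Q=Rt(-8,28); print(s['qpos'].round(2),p,s['ft_force'],s['width'],np.degrees((r.inv()*Q).as_rotvec()).round(2))
pl=loc((.5455,-.328,0),-8,(-.013,0,.0))
plan([(pl+[0,0,.025],Q,3),(pl+[0,0,.0135],Q,3)],g=-1)
a=grab('scene')['img'][150:300,100:340]; b=grab('wrist')['img']
cv2.imwrite('pics/c3.png',np.hstack([cv2.resize(a,(480,300)),cv2.resize(b,(320,200))[[*range(200)]+[0]*100]])[...,::-1])
E
```

```text
[ 0.67  0.93 -0.12  1.94  3.77  0.21  1.4 ] [ 0.53122024 -0.3300881   0.06976616] [-0.45112273  0.83054015 -1.35748748] 0.014228577110575052 [ 0.25 -0.   -0.27]
6
[[[-0.009,-0.002,0.018],[0.0,0.0,-0.001],-1],[[-0.009,-0.002,0.017],[0.001,0.0,0.0],-1],[[-0.009,-0.002,0.018],[0.0,0.0,-0.001],-1],[[-0.002,0.0,0.005],[0.0,0.0,0.0],-1],[[-0.003,0.0,0.004],[0.0,0.0,0.0],-1],[[-0.002,0.0,0.005],[0.0,0.0,0.0],-1]]
```

View pics/c3.png

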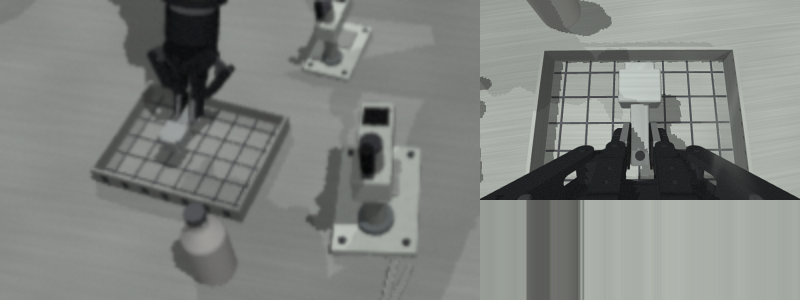

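Call:
{"fn": "move_arm", "kwargs": {"series": [[[-0.009,-0.002,0.018],[0,0,-0.001],-1],[[-0.009,-0.002,0.017],[0.001,0,0],-1],[[-0.009,-0.002,0.018],[0,0,-0.001],-1],[[-0.002,0,0.005],[0,0,0],-1],[[-0.003,0,0.004],[0,0,0],-1],[[-0.002,0,0.005],[0,0,0],-1],[[0,0,0],[0,0,0],-1]]}}

```text
time_s: 13.1
eef_pos: [0.5342, -0.3218, 0.0134]
ee_rot: [3.011, -0.2, 0.752]
ft_force: [0.3, -0.1, -1.8]
width: 0.0143
finger_force: 59.9
```

Now 1.5 mm lower in small steps, then release.

Call:
{"fn": "move_arm", "kwargs": {"series": [[[-0.0003,0,0.0007],[0,0,0],-1],[[-0.0003,0,0.0007],[0,0,0],-1],[[0,0,0],[0,0,0],-1]]}}

```text
time_s: 13.4
eef_pos: [0.5342, -0.322, 0.0129]
ee_rot: [3.01, -0.201, 0.752]
ft_force: [-4.5, 1.7, 10.4]
width: 0.0141
finger_force: 61.4
```

Call:
{"fn": "move_arm", "kwargs": {"series": [[[0,0,0],[0,0,0],-0.6],[[0,0,0],[0,0,0],-0.4],[[0,0,0],[0,0,0],0],[[0,0,0],[0,0,0],0.2],[[0,0,0],[0,0,0],0.2],[[0.007,0,-0.013],[0,0,0],0.2],[[0.013,0,-0.025],[0,0,0],0.4],[[0.016,0,-0.03],[0,0,0],1],[[0,0,0],[0,0,0],1]]}}

```text
time_s: 14.3
eef_pos: [0.5348, -0.3228, 0.0735]
ee_rot: [3.007, -0.201, 0.756]
ft_force: [-0.3, -0.5, -0.7]
width: 0.0849
finger_force: 0.0
```

```bash
python3 - <<'E'
from jp import *
from m1 import top
s=observe(); q0=np.array(s['qpos']); print(q0.round(2),s['eef_pos'],s['ft_force'],s['width'],s['time_s'])
for n in('wrist','scene','side'):
    C=cloud(grab(n))
    if n!='side': top(C,.020,.045,(.47,.62,-.40,-.26),n+'done')
    if n!='wrist': top(C,.03,.06,(.57,.70,.22,.36),n+'thickhead'); top(C,.019,.05,(.57,.66,.24,.35),n+'thick')
T=loc((.6175,.3145,0),55,(-.043,0,.011)); Q=Rt(55,28)
g,e,a=ik(T,Q,np.array([-.4,1.15,.2,1.95,3.9,.6,1.3]),x); print('g',g.round(2),e,a)
h,e,a=ik(T+loc([0,0,0],55,(-.02,0,.1)),Q,g,x); print('h',h.round(2),e,a)
via=np.array([.15,.55,0,1.97,3.8,.45,1.35])
for k in range(11):
    q=q0+(via-q0)*k/5 if k<=5 else via+(h-via)*(k-5)/5
    p,A=fk(q,x); print(p.round(3),A.apply([0,0,1]).round(2),A.apply([0,1,0]).round(2))
E
```

```text
[ 0.66  0.93 -0.12  1.95  3.77  0.21  1.4 ] [ 0.53480989 -0.32278609  0.07345075] [-0.27184835 -0.52974308 -0.66995726] 0.08493606241876223 14.3
wristdone 5979 c [ 551.1 -323.4] size [36.1 85.2] ang 82.6 z [0.0238 0.032  0.0337] mean [ 0.5575 -0.3244]
scenedone 216 c [ 551.  -321.8] size [37.1 86. ] ang 81.6 z [0.022  0.03   0.0353] mean [ 0.5623 -0.3226]
scenethickhead 161 c [618.2 314.1] size [36.8 39. ] ang 54.5 z [0.0333 0.039  0.0426] mean [0.6203 0.3121]
scenethick 281 c [604.6 294.3] size [84.5 39.3] ang 55.3 z [0.0206 0.0357 0.0414] mean [0.6137 0.3014]
sidethickhead 224 c [616.5 314.3] size [35.2 40.9] ang 55.9 z [0.0321 0.0392 0.0414] mean [0.6133 0.3156]
sidethick 424 c [603.1 293.9] size [85.  41.1] ang 57.5 z [0.0206 0.0322 0.0411] mean [0.6049 0.3057]
g [-0.33  1.07 -0.07  1.8   4.15  0.25  1.15] 5.45491227462938e-07 3.4933886402634583e-06
h [-0.16  0.89 -0.34  1.87  4.58  0.02  0.76] 0.002619408598946809 0.016652780577661137
[ 0.535 -0.323  0.073] [ 0.47 -0.06 -0.88] [-0.13 -0.99  0.  ]
[ 0.583 -0.283  0.126] [ 0.56 -0.06 -0.83] [-0.05 -1.    0.04]
[ 0.624 -0.235  0.181] [ 0.64 -0.04 -0.77] [ 0.04 -1.    0.08]
[ 0.656 -0.179  0.238] [ 0.72  0.01 -0.7 ] [ 0.12 -0.99  0.12]
[ 0.678 -0.118  0.297] [ 0.78  0.07 -0.62] [ 0.2  -0.97  0.15]
[ 0.689 -0.053  0.357] [ 0.83  0.14 -0.53] [ 0.28 -0.94  0.18]
[0.68  0.027 0.296] [ 0.72  0.26 -0.64] [ 0.43 -0.89  0.12]
[0.66  0.098 0.241] [ 0.6   0.34 -0.73] [ 0.56 -0.82  0.08]
[0.634 0.16  0.192] [ 0.47  0.38 -0.79] [ 0.66 -0.75  0.04]
[0.607 0.214 0.148] [ 0.37  0.39 -0.84] [ 0.75 -0.66  0.02]
[0.579 0.263 0.109] [ 0.28  0.39 -0.88] [ 0.82 -0.58  0.01]
```

```bash
cat > th.py <<'E'
from jp import *
TY=55.5; TH=np.array([.6178,.3145,0])
T=loc(TH,TY,(-.043,0,.011)); Q=Rt(TY,28)
g,e,a=ik(T,Q,np.array([-.4,1.15,.2,1.9,3.8,.4,1.3]),x)
h,e2,a2=ik(T+loc([0,0,0],TY,(-.04,0,.09)),Rt(TY,42),g,x)
E
python3 - <<'E'
from th import *
print('g',g.round(2),e,a,'h',h.round(2),e2,a2)
q0=np.array(observe()['qpos']); v0=q0+[-.2,-.12,.02,0,0,.04,0]; via=np.array([.12,.5,0,1.97,3.8,.5,1.35])
W=jpath(q0,v0,2)+jpath(v0,via,10)+jpath(via,h,16)
for w in W[::2]: print(w[0].round(3),w[1].apply([0,0,1]).round(2))
plan(W[:19])
E
```

```text
g [-0.28  1.07 -0.16  1.8   4.04  0.19  1.29] 4.23566152177918e-07 2.78161622350889e-06 h [-0.19  0.94 -0.08  2.07  3.93  0.59  1.5 ] 3.030258927604071e-07 1.694689544805882e-06
[ 0.577 -0.278  0.11 ] [ 0.53 -0.05 -0.85]
[ 0.63  -0.211  0.175] [ 0.62 -0.01 -0.78]
[ 0.655 -0.174  0.224] [ 0.7   0.01 -0.72]
[ 0.674 -0.134  0.274] [ 0.76  0.05 -0.65]
[ 0.687 -0.091  0.325] [ 0.81  0.1  -0.57]
[ 0.692 -0.046  0.377] [ 0.86  0.16 -0.49]
[ 0.693 -0.006  0.383] [ 0.85  0.22 -0.48]
[0.69  0.031 0.342] [ 0.81  0.28 -0.52]
[0.683 0.067 0.302] [ 0.76  0.33 -0.57]
[0.671 0.103 0.263] [ 0.7   0.38 -0.61]
[0.656 0.137 0.224] [ 0.63  0.43 -0.64]
[0.636 0.171 0.187] [ 0.57  0.47 -0.68]
[0.613 0.202 0.152] [ 0.49  0.51 -0.71]
[0.586 0.232 0.117] [ 0.42  0.54 -0.73]Traceback (most recent call last):
  File "<stdin>", line 6, in <module>
  File "plan.py", line 19, in plan
    assert np.linalg.norm(a)*750<50 and np.linalg.norm(b)*180<8.5,(k,n,np.linalg.norm(a)*750,np.linalg.norm(b)*180)
           ^^^^^^^^^^^^^^^^^^^^^^^^^^^^^^^^^^^^^^^^^^^^^^^^^^^^^^
AssertionError: (1, 1, np.float64(73.33910962099282), np.float64(6.927077305761788))
```

```bash
python3 - <<'E'
from th import *
q0=np.array(observe()['qpos']); v0=q0+[-.2,-.12,.02,0,0,.04,0]; via=np.array([.12,.5,0,1.97,3.8,.5,1.35])
W=jpath(q0,v0,4)+jpath(v0,via,10)+jpath(via,h,16)
plan(W[:20])
E
```

```text
20
[[[0.035,-0.032,-0.011],[0.003,0.011,-0.016],1],[[0.036,-0.032,-0.011],[0.003,0.011,-0.016],1],[[0.036,-0.032,-0.011],[0.003,0.011,-0.015],1],[[0.037,-0.033,-0.011],[0.004,0.012,-0.015],1],[[0.036,-0.019,-0.015],[0.002,0.016,-0.01],1],[[0.037,-0.02,-0.014],[0.002,0.015,-0.009],1],[[0.036,-0.02,-0.015],[0.002,0.016,-0.009],1],[[0.037,-0.02,-0.013],[0.003,0.015,-0.009],1],[[0.038,-0.021,-0.014],[0.003,0.016,-0.009],1],[[0.038,-0.021,-0.013],[0.004,0.016,-0.008],1],[[0.038,-0.022,-0.013],[0.004,0.017,-0.008],1],[[0.038,-0.021,-0.013],[0.005,0.016,-0.008],1],[[0.039,-0.022,-0.013],[0.005,0.017,-0.007],1],[[0.039,-0.022,-0.012],[0.005,0.016,-0.007],1],[[-0.017,-0.028,0.018],[0.012,-0.006,-0.005],1],[[-0.016,-0.028,0.017],[0.012,-0.006,-0.005],1],[[-0.016,-0.028,0.017],[0.013,-0.006,-0.005],1],[[-0.015,-0.028,0.018],[0.012,-0.006,-0.005],1],[[-0.015,-0.028,0.017],[0.013,-0.006,-0.005],1],[[-0.015,-0.028,0.018],[0.012,-0.006,-0.005],1]]
```

Call:
{"fn": "move_arm", "kwargs": {"series": [[[0.035,-0.032,-0.011],[0.003,0.011,-0.016],1],[[0.036,-0.032,-0.011],[0.003,0.011,-0.016],1],[[0.036,-0.032,-0.011],[0.003,0.011,-0.015],1],[[0.037,-0.033,-0.011],[0.004,0.012,-0.015],1],[[0.036,-0.019,-0.015],[0.002,0.016,-0.01],1],[[0.037,-0.02,-0.014],[0.002,0.015,-0.009],1],[[0.036,-0.02,-0.015],[0.002,0.016,-0.009],1],[[0.037,-0.02,-0.013],[0.003,0.015,-0.009],1],[[0.038,-0.021,-0.014],[0.003,0.016,-0.009],1],[[0.038,-0.021,-0.013],[0.004,0.016,-0.008],1],[[0.038,-0.022,-0.013],[0.004,0.017,-0.008],1],[[0.038,-0.021,-0.013],[0.005,0.016,-0.008],1],[[0.039,-0.022,-0.013],[0.005,0.017,-0.007],1],[[0.039,-0.022,-0.012],[0.005,0.016,-0.007],1],[[-0.017,-0.028,0.018],[0.012,-0.006,-0.005],1],[[-0.016,-0.028,0.017],[0.012,-0.006,-0.005],1],[[-0.016,-0.028,0.017],[0.013,-0.006,-0.005],1],[[-0.015,-0.028,0.018],[0.012,-0.006,-0.005],1],[[-0.015,-0.028,0.017],[0.013,-0.006,-0.005],1],[[-0.015,-0.028,0.018],[0.012,-0.006,-0.005],1]]}}

```text
time_s: 16.45
eef_pos: [0.6773, 0.086, 0.2798]
ee_rot: [-2.557, -0.856, -1.358]
ft_force: [-0.0, -0.6, -1.2]
width: 0.0858
finger_force: 0.0
```

```bash
python3 - <<'E'
from th import *
q0=np.array(observe()['qpos']);print(q0.round(2),observe()['eef_pos'])
h2,e,a=ik(*fk(h,x),q0,x); print(h2.round(2),e,a)
plan(jpath(q0,h,13))
E
```

```text
[ 0.09  0.67 -0.18  2.    3.73  0.47  1.56] [0.67728415 0.08604385 0.27977425]
[-0.1   0.95 -0.24  2.06  3.8   0.5   1.67] 8.607378664484262e-08 2.9983836752924865e-07
13
[[[-0.01,-0.021,0.014],[0.009,-0.004,-0.004],1],[[-0.01,-0.021,0.013],[0.01,-0.003,-0.004],1],[[-0.011,-0.021,0.014],[0.009,-0.004,-0.003],1],[[-0.01,-0.022,0.013],[0.01,-0.004,-0.004],1],[[-0.01,-0.021,0.014],[0.01,-0.004,-0.004],1],[[-0.01,-0.021,0.013],[0.009,-0.004,-0.004],1],[[-0.01,-0.021,0.014],[0.01,-0.004,-0.004],1],[[-0.01,-0.022,0.014],[0.01,-0.004,-0.004],1],[[-0.01,-0.021,0.013],[0.01,-0.004,-0.003],1],[[-0.01,-0.021,0.014],[0.009,-0.005,-0.004],1],[[-0.009,-0.022,0.014],[0.01,-0.004,-0.004],1],[[-0.01,-0.021,0.013],[0.01,-0.004,-0.004],1],[[-0.01,-0.021,0.014],[0.01,-0.005,-0.004],1]]
```

Call:
{"fn": "move_arm", "kwargs": {"series": [[[-0.01,-0.021,0.014],[0.009,-0.004,-0.004],1],[[-0.01,-0.021,0.013],[0.01,-0.003,-0.004],1],[[-0.011,-0.021,0.014],[0.009,-0.004,-0.003],1],[[-0.01,-0.022,0.013],[0.01,-0.004,-0.004],1],[[-0.01,-0.021,0.014],[0.01,-0.004,-0.004],1],[[-0.01,-0.021,0.013],[0.009,-0.004,-0.004],1],[[-0.01,-0.021,0.014],[0.01,-0.004,-0.004],1],[[-0.01,-0.022,0.014],[0.01,-0.004,-0.004],1],[[-0.01,-0.021,0.013],[0.01,-0.004,-0.003],1],[[-0.01,-0.021,0.014],[0.009,-0.005,-0.004],1],[[-0.009,-0.022,0.014],[0.01,-0.004,-0.004],1],[[-0.01,-0.021,0.013],[0.01,-0.004,-0.004],1],[[-0.01,-0.021,0.014],[0.01,-0.005,-0.004],1],[[0,0,0],[0,0,0],1]]}}

```text
time_s: 17.85
eef_pos: [0.5708, 0.2466, 0.1014]
ee_rot: [-2.351, -1.238, -0.901]
ft_force: [-0.2, -0.1, -0.2]
width: 0.0853
finger_force: 0.0
```

```bash
python3 - <<'E'
from th import *
from m1 import top
s=observe(); q0=np.array(s['qpos']);print(q0.round(2),s['eef_pos'],fk(h,x)[0])
d=grab('wrist'); save(d,'w4'); C=cloud(d)
top(C,.034,.045,(.57,.70,.22,.38),'thickhead'); top(C,.019,.045,(.53,.67,.22,.36),'thick');top(C,.019,.0265,(.53,.63,.22,.30),'bar')
print(np.linalg.norm(C[250,320]))
plan([(T+[0,0,.035],Rt(TY,30),4),(T,Q,3)])
E
```

```text
[-0.1   0.95 -0.24  2.06  3.8   0.5   1.67] [0.5707969  0.24663247 0.10144409] [0.57078856 0.24609756 0.10100012]
thickhead 2266 c [619.1 313.6] size [36.8 36.1] ang 56.2 z [0.0372 0.0397 0.0407] mean [0.6177 0.3115]
thick 4349 c [591.6 322.9] size [ 82.8 119.1] ang 26.1 z [0.0225 0.0366 0.0405] mean [0.6067 0.2984]
bar 1666 c [597.1 280. ] size [56.3 23.7] ang 44.0 z [0.022  0.0237 0.0249] mean [0.595  0.2775]
0.6527930827601299
7
[[[-0.003,0.0,0.023],[0.0,-0.017,0.0],1],[[-0.001,-0.001,0.023],[0.0,-0.016,0.0],1],[[-0.001,0.0,0.023],[0.0,-0.017,0.0],1],[[0.001,0.0,0.023],[0.001,-0.017,0.0],1],[[-0.008,0.0,0.013],[0.0,-0.004,0.0],1],[[-0.007,0.0,0.014],[0.0,-0.003,0.0],1],[[-0.008,0.0,0.013],[0.0,-0.004,0.0],1]]
```

View pics/w4.png

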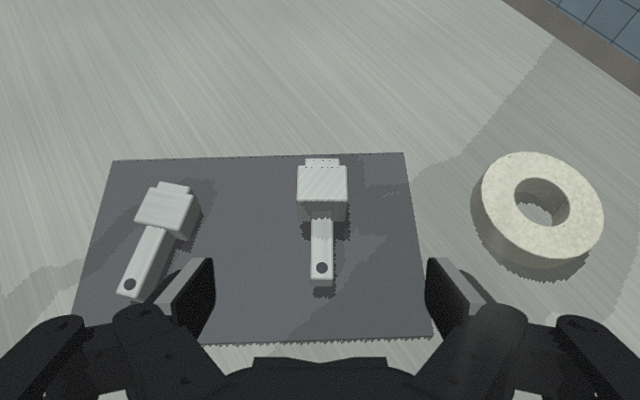

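Call:
{"fn": "move_arm", "kwargs": {"series": [[[-0.003,0,0.023],[0,-0.017,0],0.4],[[-0.001,0,0.023],[0,-0.016,0],0.4],[[-0.001,0,0.023],[0,-0.017,0],0.4],[[0.001,0,0.023],[0.001,-0.017,0],0.4],[[-0.008,0,0.013],[0,-0.004,0],0.4],[[-0.007,0,0.014],[0,-0.003,0],0.4],[[-0.008,0,0.013],[0,-0.004,0],0.4],[[0,0,0],[0,0,0],0.4],[[0,0,0],[0,0,0],0.4]]}}

```text
time_s: 18.8
eef_pos: [0.5946, 0.2774, 0.0117]
ee_rot: [-2.52, -1.324, -0.628]
ft_force: [-0.3, 0.0, -0.0]
width: 0.0598
finger_force: 0.0
```

```bash
python3 - <<'E'
from th import *
s=observe(); q0=np.array(s['qpos']);r=R.from_rotvec(s['ee_rot']);print(q0.round(2),s['eef_pos'],T,np.degrees((r.inv()*Q).as_rotvec()).round(2),s['ft_force'])
E
```

```text
[-0.23  1.07 -0.24  1.79  3.8   0.13  1.57] [0.59462975 0.27741825 0.01170481] [0.59344453 0.27906257 0.011     ] [-0.01 -0.02 -0.07] [-0.27323209  0.02796137 -0.04393646]
```

Call:
{"fn": "move_arm", "kwargs": {"series": [[[0,0,0],[0,0,0],-1],[[0,0,0],[0,0,0],-1],[[0,0,0],[0,0,0],-1],[[0,0,0],[0,0,0],-1],[[0,0,0],[0,0,0],-1],[[0,0,0],[0,0,0],-1],[[0,0,0],[0,0,0],-1]]}}

```text
time_s: 19.5
eef_pos: [0.595, 0.2777, 0.0123]
ee_rot: [-2.52, -1.324, -0.629]
ft_force: [-1.2, -1.9, 5.8]
width: 0.0148
finger_force: 59.3
```

```bash
python3 - <<'E'
from th import *
s=observe(); q0=np.array(s['qpos']);r=R.from_rotvec(s['ee_rot']);p=np.array(s['eef_pos']);print(q0.round(2),p,s['width'],s['ft_force'])
print('tilt',np.degrees(np.arccos(-r.as_matrix()[2,2])))
lift=[(p+[0,0,.02],Rt(TY,32),2),(p+[-.025,-.035,.10],Rt(TY,45),4)]
pr=plan(lift,g=-1)
u,e,a=ik(*pr,q0+[0,-.1,0,.2,0,.4,0],x); print('u',u.round(2),e,a)
# goal beside gauge, -y side, low
tl=np.degrees(np.arccos(-r.as_matrix()[2,2]))
b,e,a=ik(loc(Gg,7.2,(-.043,-.10,.045)),Rt(7.2,tl),np.array([.23,.98,.06,2.26,3.54,.61,1.56]),x);print('b',b.round(2),e,a)
via=np.array([.1,.45,0,2.0,3.75,.55,1.45]); v0=b+[.2,-.2,0,0,0,0,0]
for P in(via,v0,b):
  for k in range(5):
    pp,A=fk(u+(P-u)*k/4,x); print(pp.round(3),A.apply([0,0,1]).round(2),A.apply([0,1,0]).round(2))
  u=P
E
```

```text
[-0.23  1.07 -0.24  1.79  3.8   0.13  1.57] [0.59498028 0.27772965 0.01227286] 0.014794936473743183 [-1.18433009 -1.91741841  5.77281654]
tilt 28.06109764145513
6
[[[0.006,0.0,-0.012],[0.0,0.011,0.0],-1],[[0.007,0.0,-0.011],[0.0,0.011,0.0],-1],[[0.002,0.0,-0.03],[0.0,0.018,0.0],-1],[[0.004,-0.001,-0.03],[0.0,0.018,0.0],-1],[[0.005,0.0,-0.03],[0.0,0.018,0.0],-1],[[0.007,0.0,-0.03],[0.0,0.018,0.0],-1]]
u [-0.1   0.94 -0.19  2.1   3.85  0.6   1.64] 6.47217492667286e-08 2.6294467652732504e-07
b [0.3  0.97 0.04 2.23 3.6  0.56 1.56] 5.4398933219403786e-08 3.136695613278546e-07
[0.57  0.243 0.112] [ 0.4   0.58 -0.71] [ 0.82 -0.57 -0.  ]
[0.623 0.186 0.184] [ 0.55  0.51 -0.66] [ 0.73 -0.68  0.09]
[0.66  0.125 0.264] [ 0.69  0.42 -0.58] [ 0.61 -0.77  0.17]
[0.681 0.059 0.35 ] [ 0.81  0.32 -0.49] [ 0.47 -0.85  0.22]
[ 0.684 -0.007  0.44 ] [ 0.9   0.21 -0.38] [ 0.32 -0.91  0.26]
[ 0.684 -0.007  0.44 ] [ 0.9   0.21 -0.38] [ 0.32 -0.91  0.26]
[ 0.668 -0.083  0.363] [ 0.86  0.1  -0.49] [ 0.24 -0.95  0.21]
[ 0.634 -0.154  0.29 ] [ 0.8   0.01 -0.6 ] [ 0.14 -0.98  0.16]
[ 0.586 -0.215  0.221] [ 0.72 -0.06 -0.69] [ 0.03 -0.99  0.12]
[ 0.525 -0.264  0.159] [ 0.62 -0.11 -0.78] [-0.08 -0.99  0.08]
[ 0.525 -0.264  0.159] [ 0.62 -0.11 -0.78] [-0.08 -0.99  0.08]
[ 0.53  -0.234  0.13 ] [ 0.58 -0.07 -0.81] [-0.03 -1.    0.06]
[ 0.532 -0.203  0.101] [ 0.55 -0.02 -0.84] [ 0.02 -1.    0.04]
[ 0.531 -0.172  0.073] [ 0.51  0.02 -0.86] [ 0.08 -1.    0.02]
[ 0.527 -0.142  0.045] [ 0.47  0.06 -0.88] [ 0.13 -0.99  0.  ]
```

Call:
{"fn": "move_arm", "kwargs": {"series": [[[0.006,0,-0.012],[0,0.011,0],-1],[[0.007,0,-0.011],[0,0.011,0],-1],[[0.002,0,-0.03],[0,0.018,0],-1],[[0.004,-0.001,-0.03],[0,0.018,0],-1],[[0.005,0,-0.03],[0,0.018,0],-1],[[0.007,0,-0.03],[0,0.018,0],-1]]}}

```text
time_s: 20.1
eef_pos: [0.5693, 0.2422, 0.1128]
ee_rot: [-2.313, -1.215, -0.959]
ft_force: [0.0, 0.1, -1.7]
width: 0.0142
finger_force: 58.8
```

```bash
python3 - <<'E'
from th import *
s=observe(); q0=np.array(s['qpos']);print(q0.round(2),s['eef_pos'],s['width'],s['finger_force'])
b=np.array([.3,.97,.04,2.23,3.6,.56,1.56])
via=np.array([.1,.47,-.03,2.0,3.75,.55,1.5]); v0=b+[.1,-.15,0,0,0,0,0]
W=jpath(q0,via,12); print(len(W))
plan(W+jpath(via,v0,11)[:8],g=-1)
E
```

```text
[-0.08  0.94 -0.23  2.1   3.82  0.58  1.67] [0.5693492  0.24217299 0.1127591 ] 0.014229758821642124 58.81121277809143
12
20
[[[0.017,0.033,-0.024],[-0.017,0.006,0.002],-1],[[0.018,0.033,-0.024],[-0.017,0.006,0.002],-1],[[0.018,0.033,-0.024],[-0.017,0.006,0.003],-1],[[0.019,0.034,-0.024],[-0.017,0.006,0.002],-1],[[0.019,0.034,-0.024],[-0.016,0.007,0.003],-1],[[0.019,0.034,-0.025],[-0.017,0.007,0.003],-1],[[0.02,0.034,-0.024],[-0.017,0.007,0.002],-1],[[0.02,0.034,-0.024],[-0.017,0.007,0.003],-1],[[0.021,0.035,-0.025],[-0.016,0.007,0.003],-1],[[0.021,0.034,-0.024],[-0.017,0.008,0.003],-1],[[0.022,0.035,-0.025],[-0.016,0.008,0.003],-1],[[0.023,0.034,-0.025],[-0.017,0.008,0.003],-1],[[-0.049,0.015,0.005],[-0.004,-0.017,0.011],-1],[[-0.048,0.015,0.004],[-0.005,-0.017,0.011],-1],[[-0.048,0.015,0.005],[-0.004,-0.017,0.011],-1],[[-0.047,0.016,0.005],[-0.005,-0.017,0.012],-1],[[-0.047,0.015,0.005],[-0.004,-0.016,0.011],-1],[[-0.046,0.015,0.005],[-0.004,-0.017,0.012],-1],[[-0.045,0.015,0.005],[-0.004,-0.016,0.012],-1],[[-0.045,0.016,0.005],[-0.004,-0.017,0.012],-1]]
```

Call:
{"fn": "move_arm", "kwargs": {"series": [[[0.017,0.033,-0.024],[-0.017,0.006,0.002],-1],[[0.018,0.033,-0.024],[-0.017,0.006,0.002],-1],[[0.018,0.033,-0.024],[-0.017,0.006,0.003],-1],[[0.019,0.034,-0.024],[-0.017,0.006,0.002],-1],[[0.019,0.034,-0.024],[-0.016,0.007,0.003],-1],[[0.019,0.034,-0.025],[-0.017,0.007,0.003],-1],[[0.02,0.034,-0.024],[-0.017,0.007,0.002],-1],[[0.02,0.034,-0.024],[-0.017,0.007,0.003],-1],[[0.021,0.035,-0.025],[-0.016,0.007,0.003],-1],[[0.021,0.034,-0.024],[-0.017,0.008,0.003],-1],[[0.022,0.035,-0.025],[-0.016,0.008,0.003],-1],[[0.023,0.034,-0.025],[-0.017,0.008,0.003],-1],[[-0.049,0.015,0.005],[-0.004,-0.017,0.011],-1],[[-0.048,0.015,0.004],[-0.005,-0.017,0.011],-1],[[-0.048,0.015,0.005],[-0.004,-0.017,0.011],-1],[[-0.047,0.016,0.005],[-0.005,-0.017,0.012],-1],[[-0.047,0.015,0.005],[-0.004,-0.016,0.011],-1],[[-0.046,0.015,0.005],[-0.004,-0.017,0.012],-1],[[-0.045,0.015,0.005],[-0.004,-0.016,0.012],-1],[[-0.045,0.016,0.005],[-0.004,-0.017,0.012],-1]]}}

```text
time_s: 22.1
eef_pos: [0.601, -0.1608, 0.2016]
ee_rot: [2.846, 0.256, 1.164]
ft_force: [0.7, -0.3, -1.4]
width: 0.0138
finger_force: 58.8
```

```bash
python3 - <<'E'
from th import *
s=observe(); q0=np.array(s['qpos']);r=R.from_rotvec(s['ee_rot']);print(q0.round(2),s['eef_pos'],r.apply([0,0,1]).round(2),s['width'],s['finger_force'])
m=fk(q0,x)
Qb=Rt(7.2,28.06)
W=[(loc(Gg,7.2,(-.045,-.12,.10)),Qb,7),(loc(Gg,7.2,(-.043,-.10,.042)),Qb,2)]
plan(W,g=-1)
E
```

```text
[0.32 0.72 0.02 2.17 3.64 0.55 1.55] [ 0.60104818 -0.16082891  0.20163749] [ 0.7   0.01 -0.71] 0.01383901944421793 58.79925549030304
9
[[[-0.023,-0.004,0.004],[0.004,-0.013,0.003],-1],[[-0.023,-0.003,0.005],[0.004,-0.012,0.004],-1],[[-0.023,-0.004,0.006],[0.004,-0.013,0.003],-1],[[-0.023,-0.002,0.007],[0.004,-0.013,0.003],-1],[[-0.022,-0.003,0.008],[0.004,-0.012,0.004],-1],[[-0.023,-0.002,0.008],[0.004,-0.013,0.003],-1],[[-0.021,-0.002,0.01],[0.004,-0.013,0.003],-1],[[-0.017,-0.013,0.035],[0.0,0.0,0.0],-1],[[-0.017,-0.014,0.035],[0.0,0.0,0.0],-1]]
```

Call:
{"fn": "move_arm", "kwargs": {"series": [[[-0.023,-0.004,0.004],[0.004,-0.013,0.003],-1],[[-0.023,-0.003,0.005],[0.004,-0.012,0.004],-1],[[-0.023,-0.004,0.006],[0.004,-0.013,0.003],-1],[[-0.023,-0.002,0.007],[0.004,-0.013,0.003],-1],[[-0.022,-0.003,0.008],[0.004,-0.012,0.004],-1],[[-0.023,-0.002,0.008],[0.004,-0.013,0.003],-1],[[-0.021,-0.002,0.01],[0.004,-0.013,0.003],-1],[[-0.017,-0.013,0.035],[0,0,0],-1],[[-0.017,-0.014,0.035],[0,0,0],-1],[[0,0,0],[0,0,0],-1]]}}

```text
time_s: 23.1
eef_pos: [0.5271, -0.1394, 0.0393]
ee_rot: [-3.012, -0.196, -0.746]
ft_force: [0.0, 0.3, -1.9]
width: 0.0143
finger_force: 59.0
```

```bash
python3 - <<'E'
from th import *
from m1 import top
s=observe(); q0=np.array(s['qpos']);r=R.from_rotvec(s['ee_rot']);p=np.array(s['eef_pos']);Qb=Rt(7.2,28.06)
print(q0.round(2),p,loc(Gg,7.2,(-.043,-.10,.042)),np.degrees((r.inv()*Qb).as_rotvec()).round(2))
d=grab('wrist'); C=cloud(d)
h=top(C,.060,.078,(.50,.60,-.20,-.09),'head'); print('flatness',np.linalg.lstsq(np.c_[h[:,:2],np.ones(len(h))],h[:,2],rcond=None)[0].round(3))
c=np.array(cv2.minAreaRect((h[:,:2]*1000).astype(np.float32))[0])/1000
rel=R.from_euler('z',-7.2,degrees=True).apply(np.r_[c-p[:2],0]); print('head rel TCP in gauge axes',rel)
plan([(loc(Gg,7.2,(-.043,0,.040)),Qb,6)],g=-1)
E
```

```text
[0.28 0.99 0.06 2.23 3.61 0.57 1.55] [ 0.52709689 -0.1394002   0.03931105] [ 0.52687239 -0.1419008   0.042     ] [-0.18  0.22  0.2 ]
head 9882 c [ 544. -137.] size [90.6 41.8] ang 7.5 z [0.0632 0.0666 0.0753] mean [ 0.557  -0.1349]
flatness [-0.061 -0.009  0.1  ]
head rel TCP in gauge axes [0.01706953 0.00025097 0.        ]
6
[[[0.0,-0.022,0.0],[0.0,0.0,0.0],-1],[[0.0,-0.022,0.0],[0.0,0.0,0.0],-1],[[-0.001,-0.022,0.001],[0.0,0.0,0.0],-1],[[0.0,-0.022,0.0],[0.0,0.0,0.001],-1],[[0.0,-0.022,0.0],[0.0,0.001,0.0],-1],[[-0.001,-0.022,0.0],[-0.001,0.0,0.0],-1]]
```

Call:
{"fn": "move_arm", "kwargs": {"series": [[[0,-0.022,0],[0,0,0],-1],[[0,-0.022,0],[0,0,0],-1],[[-0.001,-0.022,0.001],[0,0,0],-1],[[0,-0.022,0],[0,0,0.001],-1],[[0,-0.022,0],[0,0.001,0],-1],[[-0.001,-0.022,0],[-0.001,0,0],-1],[[0,0,0],[0,0,0],-1]]}}

```text
time_s: 23.85
eef_pos: [0.5151, -0.0414, 0.0425]
ee_rot: [-3.011, -0.19, -0.761]
ft_force: [0.7, -0.0, -1.7]
width: 0.0141
finger_force: 59.2
```

```bash
python3 - <<'E'
from th import *
from m1 import top
s=observe(); q0=np.array(s['qpos']);r=R.from_rotvec(s['ee_rot']);p=np.array(s['eef_pos']);Qb=Rt(7.2,28.06)
t=loc(Gg,7.2,(-.043,0,.0338)); print(q0.round(2),p,t,np.degrees((r.inv()*Qb).as_rotvec()).round(2),s['ft_force'],s['time_s'])
for n in('side','wrist'):
    C=cloud(grab(n)); h=top(C,.060,.072,(.525,.60,-.09,.01),n+'head')
plan([(t,Qb,4)],g=-1)
E
```

```text
[0.03 1.   0.09 2.37 3.38 0.73 1.53] [ 0.51512844 -0.0414259   0.04246263] [ 0.51433907 -0.04268933  0.0338    ] [ 0.05 -0.31  0.03] [ 0.73010509 -0.04671001 -1.68177706] 23.85
sidehead 123 c [553.8 -34.4] size [36.5 39.6] ang 11.8 z [0.0611 0.0682 0.071 ] mean [ 0.5506 -0.0309]
wristhead 0
4
[[[-0.002,0.0,0.002],[0.0,0.0,0.0],-1],[[-0.001,-0.001,0.003],[0.001,-0.001,0.0],-1],[[-0.002,0.0,0.002],[0.0,0.0,0.0],-1],[[-0.001,0.0,0.002],[0.0,-0.001,0.0],-1]]
```

Call:
{"fn": "move_arm", "kwargs": {"series": [[[-0.002,0,0.002],[0,0,0],-1],[[-0.001,0,0.003],[0.001,-0.001,0],-1],[[-0.002,0,0.002],[0,0,0],-1],[[-0.001,0,0.002],[0,-0.001,0],-1],[[0,0,0],[0,0,0],-1]]}}

```text
time_s: 24.45
eef_pos: [0.5141, -0.0437, 0.0332]
ee_rot: [-3.014, -0.188, -0.75]
ft_force: [-3.1, -2.1, 5.4]
width: 0.0142
finger_force: 60.2
```

```bash
python3 - <<'E'
from th import *
s=observe(); r=R.from_rotvec(s['ee_rot']);p=np.array(s['eef_pos']);Qb=Rt(7.2,28.06)
print(R.from_euler('z',-7.2,degrees=True).apply(p-Gg).round(4),np.degrees((r.inv()*Qb).as_rotvec()).round(2),s['ft_force'])
E
```

```text
[-0.0434 -0.001   0.0332] [ 0.05  0.1  -0.05] [-3.0593971  -2.05971442  5.38301343]
```

Call:
{"fn": "move_arm", "kwargs": {"series": [[[0,0,0],[0,0,0],-0.6],[[0,0,0],[0,0,0],-0.4],[[0,0,0],[0,0,0],0],[[0,0,0],[0,0,0],0.2],[[0,0,0],[0,0,0],0.3],[[0,0,0],[0,0,0],0.3],[[0.004,0,-0.013],[0,0,0],0.3],[[0.007,0,-0.025],[0,0,0],0.3],[[0.007,0,-0.025],[0,0,0],0.3],[[0.015,0,-0.034],[0,0,0],0.3],[[0.015,0,-0.034],[0,0,0],0.3],[[0,0,0],[0,0,0],0.3]]}}

```text
time_s: 25.65
eef_pos: [0.5003, -0.0455, 0.1404]
ee_rot: [-3.013, -0.188, -0.757]
ft_force: [0.8, -0.7, 0.8]
width: 0.0553
finger_force: 0.0
```

```bash
python3 - <<'E'
from th import *
from m1 import top
s=observe(); q0=np.array(s['qpos']);p=np.array(s['eef_pos']);print(q0.round(2),p,s['ft_force'])
d=grab('wrist');C=cloud(d); top(C,.040,.047,(.47,.535,-.09,.0),'bar'); top(C,.056,.063,(.5,.6,-.1,.05),'head')
d=grab('side');C=cloud(d); top(C,.056,.064,(.525,.60,-.09,.02),'sidehead'); top(C,.040,.047,(.47,.545,-.09,.0),'sidebar')
cv2.imwrite('pics/c5.png',cv2.resize(d['img'][120:260,220:400],None,fx=3.5,fy=3.5)[...,::-1])
# crank
print('grip',loc(Gg,7.2,(.112,0,.2315)),'axis',loc(Gg,7.2,(.07,0,.2315)))
for yaw in(0,-40,40,90,-90,180,140,-140):
  for P in(loc(Gg,7.2,(.07+.042,0,.240)),):
    q,e,a=ik(P,Rt(yaw,0),q0,x); q2,e2,a2=ik(P,Rt(yaw,0),np.array([0,.8,0,1.2,0,1.1,0]),x); print(yaw,q.round(2),round(e,4),round(a,3),'|',q2.round(2),round(e2,4),round(a2,3))
E
```

```text
[0.06 0.73 0.05 2.37 3.45 0.46 1.47] [ 0.50030462 -0.04550468  0.14042694] [ 0.75188211 -0.72539481  0.76406292]
bar 1363 c [512.9 -43.9] size [44.2 15.4] ang 7.5 z [0.0434 0.0447 0.0459] mean [ 0.5124 -0.0438]
head 0
sidehead 110 c [553.8 -35.6] size [36.3 37.7] ang 9.0 z [0.057  0.0597 0.0619] mean [ 0.5522 -0.0353]
sidebar 98 c [514.6 -35.5] size [36.3 57.7] ang 86.2 z [0.0411 0.0438 0.0459] mean [ 0.5149 -0.0395]
grip [ 0.66811685 -0.02326268  0.2315    ] axis [ 0.62644803 -0.02852667  0.2315    ]
0 [-0.08  0.71  0.08  1.95  4.58  0.02  0.1 ] 0.0786 0.486 | [-0.16  0.9   0.4   1.07 -0.33  1.23 -1.36] 0.0 0.0
-40 [ 0.46  1.12 -1.55  1.49  1.3   1.57  2.81] 0.0537 0.254 | [-0.21  0.92  0.57  1.08 -0.46  1.26 -1.97] 0.0 0.0
40 [-0.08  0.71  0.08  1.95  4.58  0.02  0.8 ] 0.0786 0.486 | [-0.1   0.88  0.23  1.07 -0.19  1.21 -0.76] 0.0 0.0
90 [-0.08  0.71  0.08  1.95  4.58  0.02  1.67] 0.0786 0.486 | [-0.01  0.86  0.    1.07 -0.    1.21 -0.01] 0.0 0.0
-90 [ 0.38  1.08 -1.31  1.05  1.02  1.61  2.53] 0.0 0.0 | [ 0.24  0.92 -0.69  1.05  0.55  1.33  2.77] 0.0 0.0
180 [-0.43  1.28  1.5   1.62  4.58  1.5   2.78] 0.0652 0.418 | [ 0.13  0.88 -0.38  1.06  0.3   1.25  1.36] 0.0 0.0
140 [-0.08  0.71  0.08  1.95  4.58  0.02  2.54] 0.0786 0.486 | [ 0.07  0.87 -0.21  1.06  0.17  1.23  0.74] 0.0 0.0
-140 [ 0.36  1.05 -1.2   1.05  0.94  1.55  1.69] 0.0 0.0 | [ 0.18  0.9  -0.52  1.06  0.42  1.29  1.98] 0.0 0.0
```

View pics/c5.png

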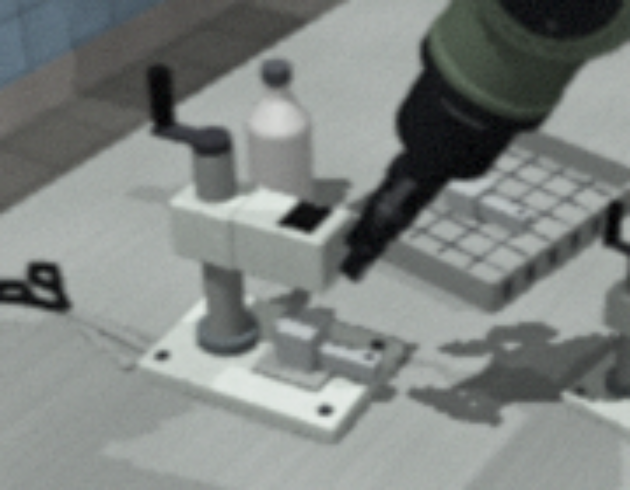

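```bash
cat > cr.py <<'E'
from jp import *
hov,e,a=ik(loc(Gg,7.2,(.112,0,.36)),Rt(90,0),np.array([0,.8,0,1.2,0,1.1,0]),x)
E
python3 - <<'E'
from cr import *
print(hov.round(2),e,a)
q0=np.array(observe()['qpos']); r=R.from_rotvec(observe()['ee_rot'])
A0=(loc(Gg,7.2,(-.068,-.10,.16)),r,3)
h1,e,a=ik(A0[0],r,q0,x); print(h1.round(2),e)
W=jpath(h1,hov,40)
for w in W[::3]: print(w[0].round(3),w[1].apply([0,0,1]).round(2))
plan([A0]+W[:17],g=.3)
E
```

```text
[-0.02  0.81  0.01  0.77 -0.01  1.56 -0.01] 4.844078891528471e-07 1.8344450656053355e-06
[ 0.42  0.69 -0.13  2.24  3.68  0.25  1.48] 3.528510465399897e-07
[ 0.532 -0.154  0.171] [ 0.53  0.03 -0.85]
[ 0.613 -0.187  0.213] [ 0.68 -0.08 -0.73]
[ 0.677 -0.229  0.264] [ 0.77 -0.22 -0.59]
[ 0.719 -0.276  0.319] [ 0.81 -0.38 -0.45]
[ 0.738 -0.321  0.369] [ 0.77 -0.55 -0.33]
[ 0.737 -0.359  0.407] [ 0.67 -0.69 -0.26]
[ 0.722 -0.385  0.429] [ 0.53 -0.81 -0.25]
[ 0.698 -0.395  0.433] [ 0.38 -0.88 -0.3 ]
[ 0.675 -0.384  0.42 ] [ 0.23 -0.88 -0.41]
[ 0.659 -0.35   0.397] [ 0.11 -0.82 -0.56]
[ 0.651 -0.294  0.371] [ 0.04 -0.69 -0.72]
[ 0.653 -0.217  0.351] [ 0.   -0.5  -0.86]
[ 0.661 -0.125  0.345] [-0.   -0.26 -0.96]
[ 0.668 -0.023  0.36 ] [ 0. -0. -1.]
20
[[[0.001,0.044,-0.011],[0.0,0.0,0.0],0.3],[[0.0,0.044,-0.011],[0.0,0.0,0.0],0.3],[[0.001,0.044,-0.011],[0.0,0.0,0.0],0.3],[[0.04,0.017,0.005],[-0.01,0.021,0.036],0.3],[[0.041,0.013,0.005],[-0.009,0.021,0.037],0.3],[[0.042,0.01,0.006],[-0.007,0.022,0.036],0.3],[[0.042,0.007,0.006],[-0.007,0.023,0.036],0.3],[[0.041,0.003,0.007],[-0.006,0.023,0.036],0.3],[[0.041,0.001,0.007],[-0.004,0.023,0.036],0.3],[[0.039,-0.003,0.007],[-0.004,0.023,0.036],0.3],[[0.038,-0.005,0.007],[-0.003,0.024,0.037],0.3],[[0.035,-0.007,0.007],[-0.002,0.023,0.036],0.3],[[0.034,-0.009,0.007],[-0.001,0.022,0.037],0.3],[[0.03,-0.01,0.007],[-0.001,0.023,0.037],0.3],[[0.029,-0.012,0.007],[0.0,0.022,0.037],0.3],[[0.026,-0.012,0.006],[0.0,0.021,0.037],0.3],[[0.023,-0.012,0.005],[0.001,0.021,0.038],0.3],[[0.021,-0.011,0.005],[0.0,0.021,0.037],0.3],[[0.018,-0.012,0.004],[0.001,0.02,0.038],0.3],[[0.016,-0.01,0.002],[0.0,0.02,0.037],0.3]]
```

Call:
{"fn": "move_arm", "kwargs": {"series": [[[0.001,0.044,-0.011],[0,0,0],0.3],[[0,0.044,-0.011],[0,0,0],0.3],[[0.001,0.044,-0.011],[0,0,0],0.3],[[0.04,0.017,0.005],[-0.01,0.021,0.036],0.3],[[0.041,0.013,0.005],[-0.009,0.021,0.037],0.3],[[0.042,0.01,0.006],[-0.007,0.022,0.036],0.3],[[0.042,0.007,0.006],[-0.007,0.023,0.036],0.3],[[0.041,0.003,0.007],[-0.006,0.023,0.036],0.3],[[0.041,0.001,0.007],[-0.004,0.023,0.036],0.3],[[0.039,-0.003,0.007],[-0.004,0.023,0.036],0.3],[[0.038,-0.005,0.007],[-0.003,0.024,0.037],0.3],[[0.035,-0.007,0.007],[-0.002,0.023,0.036],0.3],[[0.034,-0.009,0.007],[-0.001,0.022,0.037],0.3],[[0.03,-0.01,0.007],[-0.001,0.023,0.037],0.3],[[0.029,-0.012,0.007],[0,0.022,0.037],0.3],[[0.026,-0.012,0.006],[0,0.021,0.037],0.3],[[0.023,-0.012,0.005],[0.001,0.021,0.038],0.3],[[0.021,-0.011,0.005],[0,0.021,0.037],0.3],[[0.018,-0.012,0.004],[0.001,0.02,0.038],0.3],[[0.016,-0.01,0.002],[0,0.02,0.037],0.3]]}}

```text
time_s: 27.75
eef_pos: [0.7337, -0.3695, 0.4142]
ee_rot: [-0.914, 2.052, -1.671]
ft_force: [0.2, -0.3, -0.6]
width: 0.0557
finger_force: 0.0
```

```bash
python3 - <<'E'
from cr import *
s=observe();q0=np.array(s['qpos']); print(q0.round(2),s['eef_pos'],s['time_s'])
W=jpath(q0,hov,26)
for w in W[::4]: print(w[0].round(3),w[1].apply([0,0,1]).round(2))
plan(W[:20],g=.3)
E
```

```text
[0.1  0.75 0.19 1.62 2.12 0.68 0.71] [ 0.73368684 -0.36949638  0.41422114] 27.75
[ 0.732 -0.376  0.425] [ 0.59 -0.77 -0.23]
[ 0.715 -0.39   0.449] [ 0.44 -0.87 -0.23]
[ 0.69  -0.383  0.441] [ 0.27 -0.9  -0.33]
[ 0.67  -0.346  0.411] [ 0.13 -0.84 -0.52]
[ 0.662 -0.276  0.374] [ 0.05 -0.68 -0.73]
[ 0.664 -0.175  0.349] [ 0.02 -0.42 -0.91]
[ 0.668 -0.055  0.353] [ 0.   -0.09 -1.  ]
20
[[[0.009,-0.014,0.001],[0.005,0.014,0.034],0.3],[[0.007,-0.012,0.001],[0.004,0.015,0.035],0.3],[[0.008,-0.01,-0.001],[0.003,0.014,0.034],0.3],[[0.006,-0.007,-0.001],[0.002,0.015,0.034],0.3],[[0.007,-0.006,-0.002],[0.001,0.015,0.033],0.3],[[0.007,-0.003,-0.003],[0.001,0.016,0.033],0.3],[[0.008,-0.001,-0.004],[-0.001,0.015,0.033],0.3],[[0.008,0.002,-0.005],[-0.001,0.017,0.032],0.3],[[0.01,0.003,-0.006],[-0.002,0.017,0.031],0.3],[[0.011,0.005,-0.007],[-0.002,0.017,0.03],0.3],[[0.012,0.007,-0.008],[-0.003,0.019,0.029],0.3],[[0.014,0.008,-0.009],[-0.004,0.019,0.028],0.3],[[0.017,0.009,-0.01],[-0.004,0.02,0.028],0.3],[[0.018,0.01,-0.01],[-0.004,0.021,0.025],0.3],[[0.02,0.011,-0.011],[-0.005,0.022,0.025],0.3],[[0.023,0.011,-0.012],[-0.005,0.022,0.023],0.3],[[0.025,0.011,-0.012],[-0.004,0.024,0.022],0.3],[[0.027,0.011,-0.013],[-0.004,0.024,0.02],0.3],[[0.03,0.01,-0.013],[-0.004,0.025,0.018],0.3],[[0.031,0.01,-0.013],[-0.004,0.026,0.017],0.3]]
```

Call:
{"fn": "move_arm", "kwargs": {"series": [[[0.009,-0.014,0.001],[0.005,0.014,0.034],0.3],[[0.007,-0.012,0.001],[0.004,0.015,0.035],0.3],[[0.008,-0.01,-0.001],[0.003,0.014,0.034],0.3],[[0.006,-0.007,-0.001],[0.002,0.015,0.034],0.3],[[0.007,-0.006,-0.002],[0.001,0.015,0.033],0.3],[[0.007,-0.003,-0.003],[0.001,0.016,0.033],0.3],[[0.008,-0.001,-0.004],[-0.001,0.015,0.033],0.3],[[0.008,0.002,-0.005],[-0.001,0.017,0.032],0.3],[[0.01,0.003,-0.006],[-0.002,0.017,0.031],0.3],[[0.011,0.005,-0.007],[-0.002,0.017,0.03],0.3],[[0.012,0.007,-0.008],[-0.003,0.019,0.029],0.3],[[0.014,0.008,-0.009],[-0.004,0.019,0.028],0.3],[[0.017,0.009,-0.01],[-0.004,0.02,0.028],0.3],[[0.018,0.01,-0.01],[-0.004,0.021,0.025],0.3],[[0.02,0.011,-0.011],[-0.005,0.022,0.025],0.3],[[0.023,0.011,-0.012],[-0.005,0.022,0.023],0.3],[[0.025,0.011,-0.012],[-0.004,0.024,0.022],0.3],[[0.027,0.011,-0.013],[-0.004,0.024,0.02],0.3],[[0.03,0.01,-0.013],[-0.004,0.025,0.018],0.3],[[0.031,0.01,-0.013],[-0.004,0.026,0.017],0.3]]}}

```text
time_s: 29.75
eef_pos: [0.6617, -0.2016, 0.3526]
ee_rot: [1.73, 2.146, -0.543]
ft_force: [0.8, 0.2, 0.5]
width: 0.0556
finger_force: 0.0
```

```bash
python3 - <<'E'
from cr import *
from m1 import top
s=observe();q0=np.array(s['qpos']); print(q0.round(2),s['eef_pos'],s['time_s'])
for n in('scene','wrist','side'):
    d=grab(n); C=cloud(d)
    top(C,.215,.262,(.64,.71,-.07,.03),n+'handle',d['img'].max(2)<90); top(C,.248,.262,(.64,.71,-.07,.03),n+'handletop',d['img'].max(2)<90)
plan([(loc(Gg,7.2,(.112,0,.34)),Rt(90,0),9)],g=.3)
E
```

```text
[ 0.06  0.8  -0.08  0.96  0.58  1.4   0.11] [ 0.66168158 -0.20163606  0.35263915] 29.75
scenehandle 101 c [668.2 -23. ] size [17.6 16.8] ang 48.3 z [0.2187 0.2437 0.2555] mean [ 0.6716 -0.0215]
scenehandletop 43 c [668.1 -22.8] size [17.3 14.6] ang 40.0 z [0.2496 0.2535 0.2559] mean [ 0.6688 -0.022 ]
wristhandle 0
wristhandletop 0
sidehandle 107 c [663.6 -22.5] size [17.5 18.7] ang 1.9 z [0.2176 0.2374 0.2542] mean [ 0.6618 -0.0196]
sidehandletop 28 c [663.5 -22.8] size [16.2 19.1] ang 6.7 z [0.2485 0.2527 0.2546] mean [ 0.6637 -0.021 ]
9
[[[0.023,0.006,-0.011],[-0.001,0.018,0.007],0.3],[[0.025,0.006,-0.01],[-0.002,0.018,0.008],0.3],[[0.024,0.005,-0.009],[-0.001,0.019,0.007],0.3],[[0.026,0.005,-0.007],[-0.001,0.018,0.008],0.3],[[0.026,0.004,-0.006],[-0.001,0.018,0.007],0.3],[[0.026,0.003,-0.004],[-0.002,0.018,0.008],0.3],[[0.026,0.003,-0.002],[-0.001,0.018,0.007],0.3],[[0.027,0.002,-0.001],[-0.001,0.018,0.008],0.3],[[0.026,0.001,0.0],[-0.001,0.019,0.007],0.3]]
```

Call:
{"fn": "move_arm", "kwargs": {"series": [[[0.023,0.006,-0.011],[-0.001,0.018,0.007],0.3],[[0.025,0.006,-0.01],[-0.002,0.018,0.008],0.3],[[0.024,0.005,-0.009],[-0.001,0.019,0.007],0.3],[[0.026,0.005,-0.007],[-0.001,0.018,0.008],0.3],[[0.026,0.004,-0.006],[-0.001,0.018,0.007],0.3],[[0.026,0.003,-0.004],[-0.002,0.018,0.008],0.3],[[0.026,0.003,-0.002],[-0.001,0.018,0.007],0.3],[[0.027,0.002,-0.001],[-0.001,0.018,0.008],0.3],[[0.026,0.001,0],[-0.001,0.019,0.007],0.3],[[0,0,0],[0,0,0],0.3]]}}

```text
time_s: 30.9
eef_pos: [0.6678, -0.0237, 0.3403]
ee_rot: [-2.22, -2.222, -0.001]
ft_force: [0.1, 0.2, -0.2]
width: 0.0553
finger_force: 0.0
```

```bash
python3 - <<'E'
from cr import *
from m1 import top
s=observe();print(s['qpos'].round(2),s['eef_pos'],s['time_s'])
d=grab('wrist'); C=cloud(d); top(C,.248,.262,(.64,.70,-.06,.02),'handletop')
plan([(loc(Gg,7.2,(.112,0,.27)),Rt(90,0),2),(loc(Gg,7.2,(.112,0,.229)),Rt(90,0),2)],g=.3)
E
```

```text
[ 0.07  0.82 -0.25  0.83  0.18  1.51 -0.11] [ 0.6678166  -0.02372479  0.34025782] 30.9
handletop 534 c [669.7 -23.6] size [17.2 17.2] ang 0.5 z [0.251  0.2542 0.2553] mean [ 0.6694 -0.0231]
4
[[[0.001,0.0,0.047],[0.0,0.0,0.0],0.3],[[0.001,0.0,0.047],[0.0,0.0,0.0],0.3],[[0.0,0.0,0.027],[0.0,0.0,0.0],0.3],[[0.0,0.0,0.028],[0.0,0.0,0.0],0.3]]
```

Call:
{"fn": "move_arm", "kwargs": {"series": [[[0.001,0.001,0.047],[0,0,0],0.3],[[0,0.001,0.047],[0,0,0],0.3],[[0,0,0.027],[0,0,0],0.3],[[0,0,0.028],[0,0,0],0.3],[[0,0,0],[0,0,0],-1],[[0,0,0],[0,0,0],-1],[[0,0,0],[0,0,0],-1],[[0,0,0],[0,0,0],-1],[[0,0,0],[0,0,0],-1],[[0,0,0],[0,0,0],-1]]}}

```text
time_s: 31.95
eef_pos: [0.6691, -0.023, 0.2308]
ee_rot: [-2.221, -2.222, -0.001]
ft_force: [-10.4, -0.4, 4.2]
width: 0.0157
finger_force: 58.5
```

```bash
cat > circ.py <<'E'
from cr import *
def circ(a0,a1,n,c=None):
    # crank angles deg; centre from Gg
    c=loc(Gg,7.2,(.07,0,0)) if c is None else c
    s=observe(); p=np.array(s['eef_pos']); z=p[2]
    W=[]
    for k in range(1,n+1):
        th=np.radians(7.2-(a0+(a1-a0)*k/n)); W.append((np.array([c[0]+.042*np.cos(th),c[1]+.042*np.sin(th),.230]),Rt(90,0),1))
    plan(W,g=-1)
E
python3 - <<'E'
from circ import *
s=observe();print(s['qpos'].round(2),s['eef_pos'],s['ft_force'],s['width'])
circ(0,135,14)
E
```

```text
[ 0.08  0.88 -0.25  1.07  0.2   1.21 -0.15] [ 0.66907462 -0.02296834  0.23076685] [-10.37290405  -0.40256252   4.16448416] 0.01573825023676442
14
[[[-0.01,-0.001,0.001],[0.0,0.0,0.0],-1],[[-0.009,-0.001,0.0],[0.0,0.0,0.0],-1],[[-0.009,-0.003,0.0],[0.0,0.0,0.0],-1],[[-0.009,-0.004,0.0],[0.0,0.0,0.0],-1],[[-0.007,-0.006,0.0],[0.0,0.0,0.0],-1],[[-0.007,-0.006,0.0],[0.0,0.0,0.0],-1],[[-0.005,-0.008,0.0],[0.0,0.0,0.0],-1],[[-0.004,-0.009,0.0],[0.0,0.0,0.0],-1],[[-0.002,-0.009,0.0],[0.0,0.0,0.0],-1],[[-0.001,-0.009,0.0],[0.0,0.0,0.0],-1],[[0.0,-0.01,0.0],[0.0,0.0,0.0],-1],[[0.003,-0.009,0.0],[0.0,0.0,0.0],-1],[[0.003,-0.008,0.0],[0.0,0.0,0.0],-1],[[0.005,-0.008,0.0],[0.0,0.0,0.0],-1]]
```

Call:
{"fn": "move_arm", "kwargs": {"series": [[[-0.01,-0.001,0.001],[0,0,0],-1],[[-0.009,-0.001,0],[0,0,0],-1],[[-0.009,-0.003,0],[0,0,0],-1],[[-0.009,-0.004,0],[0,0,0],-1],[[-0.007,-0.006,0],[0,0,0],-1],[[-0.007,-0.006,0],[0,0,0],-1],[[-0.005,-0.008,0],[0,0,0],-1],[[-0.004,-0.009,0],[0,0,0],-1],[[-0.002,-0.009,0],[0,0,0],-1],[[-0.001,-0.009,0],[0,0,0],-1],[[0,-0.01,0],[0,0,0],-1],[[0.003,-0.009,0],[0,0,0],-1],[[0.003,-0.008,0],[0,0,0],-1],[[0.005,-0.008,0],[0,0,0],-1]]}}

```text
time_s: 33.35
eef_pos: [0.6026, -0.0626, 0.2309]
ee_rot: [2.219, 2.218, 0.007]
ft_force: [2.5, -4.0, 11.0]
width: 0.0163
finger_force: 59.2
```

```bash
python3 - <<'E'
from circ import *
s=observe();c=loc(Gg,7.2,(.07,0,0));v=np.array(s['eef_pos'])-c;A=7.2-np.degrees(np.arctan2(v[1],v[0]));print(s['qpos'].round(2),s['eef_pos'],s['ft_force'],s['width'],'r',np.hypot(*v[:2]),'ang',A)
circ(A%360,270,14)
E
```

```text
[ 0.17  0.76 -0.26  1.37  0.21  1.03 -0.12] [ 0.60257808 -0.06257833  0.23087839] [ 2.50155613 -3.96470276 11.02722833] 0.016305978074001123 r 0.04158473204223046 ang 132.2301630908025
14
[[[0.006,-0.008,0.001],[0.002,0.0,0.0],-1],[[0.007,-0.006,0.0],[0.0,0.0,0.0],-1],[[0.008,-0.005,0.0],[0.0,0.0,0.0],-1],[[0.009,-0.003,0.0],[0.0,0.0,0.0],-1],[[0.01,-0.002,0.0],[0.0,0.0,0.0],-1],[[0.009,0.0,0.0],[0.0,0.0,0.0],-1],[[0.01,0.001,0.0],[0.0,0.0,0.0],-1],[[0.009,0.004,0.0],[0.0,0.0,0.0],-1],[[0.008,0.004,0.0],[0.0,0.0,0.0],-1],[[0.008,0.006,0.0],[0.0,0.0,0.0],-1],[[0.006,0.007,0.0],[0.0,0.0,0.0],-1],[[0.005,0.008,0.0],[0.0,0.0,0.0],-1],[[0.004,0.009,0.0],[0.0,0.0,0.0],-1],[[0.002,0.01,0.0],[0.0,0.0,0.0],-1]]
```

Call:
{"fn": "move_arm", "kwargs": {"series": [[[0.006,-0.008,0],[0,0,0],-1],[[0.007,-0.006,0],[0,0,0],-1],[[0.008,-0.005,0],[0,0,0],-1],[[0.009,-0.003,0],[0,0,0],-1],[[0.01,-0.002,0],[0,0,0],-1],[[0.009,0,0],[0,0,0],-1],[[0.01,0.001,0],[0,0,0],-1],[[0.009,0.004,0],[0,0,0],-1],[[0.008,0.004,0],[0,0,0],-1],[[0.008,0.006,0],[0,0,0],-1],[[0.006,0.007,0],[0,0,0],-1],[[0.005,0.008,0],[0,0,0],-1],[[0.004,0.009,0],[0,0,0],-1],[[0.002,0.01,0],[0,0,0],-1]]}}

```text
time_s: 34.75
eef_pos: [0.6211, 0.0136, 0.2308]
ee_rot: [2.219, 2.22, 0.005]
ft_force: [-3.8, -2.5, 8.0]
width: 0.0158
finger_force: 59.2
```

```bash
python3 - <<'E'
from circ import *
s=observe();c=loc(Gg,7.2,(.07,0,0));v=np.array(s['eef_pos'])-c;A=7.2-np.degrees(np.arctan2(v[1],v[0]));print(s['qpos'].round(2),s['eef_pos'],s['ft_force'],s['width'],'r',np.hypot(*v[:2]),'ang',A)
circ(A%360,361,10)
E
```

```text
[ 0.04  0.79 -0.25  1.3   0.2   1.07 -0.23] [0.62107335 0.01362993 0.2307949 ] [-3.76845996 -2.45729674  8.0057477 ] 0.015806464257321434 r 0.042497841110273736 ang -90.06561832643374
10
[[[0.0,0.009,0.001],[0.001,0.0,0.0],-1],[[-0.001,0.009,0.0],[0.0,0.0,0.0],-1],[[-0.003,0.008,0.0],[0.0,0.0,0.0],-1],[[-0.003,0.008,0.0],[0.0,0.0,0.0],-1],[[-0.005,0.008,0.0],[0.0,0.0,0.0],-1],[[-0.006,0.006,0.0],[0.0,0.0,0.0],-1],[[-0.007,0.006,0.0],[0.0,0.0,0.0],-1],[[-0.008,0.004,0.0],[0.0,0.0,0.0],-1],[[-0.008,0.003,0.0],[0.0,0.0,0.0],-1],[[-0.009,0.002,0.0],[0.0,0.0,0.0],-1]]
```

Call:
{"fn": "move_arm", "kwargs": {"series": [[[0,0.009,0],[0,0,0],-1],[[-0.001,0.009,0],[0,0,0],-1],[[-0.003,0.008,0],[0,0,0],-1],[[-0.003,0.008,0],[0,0,0],-1],[[-0.005,0.008,0],[0,0,0],-1],[[-0.006,0.006,0],[0,0,0],-1],[[-0.007,0.006,0],[0,0,0],-1],[[-0.008,0.004,0],[0,0,0],-1],[[-0.008,0.003,0],[0,0,0],-1],[[-0.009,0.002,0],[0,0,0],-1],[[-0.002,0,0],[0,0,0],-1],[[0,0,0],[0,0,0],-1]]}}

```text
time_s: 35.95
eef_pos: [0.6686, -0.0235, 0.2309]
ee_rot: [2.219, 2.222, 0.01]
ft_force: [2.2, 6.5, 6.7]
width: 0.0161
finger_force: 59.0
```

```bash
python3 - <<'E'
from circ import *
from m1 import top
s=observe();c=loc(Gg,7.2,(.07,0,0));v=np.array(s['eef_pos'])-c;A=7.2-np.degrees(np.arctan2(v[1],v[0]));print(s['eef_pos'],s['ft_force'],'r',np.hypot(*v[:2]),'ang',A)
C=cloud(grab('side')); top(C,.115,.145,(.5,.66,-.1,.05),'headtop'); top(C,.055,.065,(.525,.575,-.07,0),'spacer'); top(C,.040,.047,(.47,.53,-.09,.0),'bar')
E
```

```text
[ 0.66858669 -0.02349548  0.23089911] [2.15902981 6.49235317 6.69918959] r 0.04243795530917176 ang 0.3913349228489631
headtop 649 c [585.3 -32.5] size [134.1  52. ] ang 7.9 z [0.1172 0.1276 0.135 ] mean [ 0.5768 -0.0257]
spacer 67 c [552.9 -30.6] size [37.3 26.7] ang 9.3 z [0.0563 0.0596 0.063 ] mean [ 0.5499 -0.0281]
bar 73 c [509.  -41.1] size [43.7 19.6] ang 8.0 z [0.0413 0.0438 0.0458] mean [ 0.5077 -0.0413]
```

Call:
{"fn": "move_arm", "kwargs": {"series": [[[-0.002,0,0],[0,0,0],-1],[[0,0,0],[0,0,0],-1]]}}

```text
time_s: 36.2
eef_pos: [0.6686, -0.0238, 0.2309]
ee_rot: [-2.219, -2.224, -0.012]
ft_force: [2.5, 11.5, 6.4]
width: 0.016
finger_force: 58.9
```

Against the stop (force rises, no motion). Release and lift.

Call:
{"fn": "move_arm", "kwargs": {"series": [[[0,0,0],[0,0,0],-0.5],[[0,0,0],[0,0,0],-0.2],[[0,0,0],[0,0,0],0.1],[[0,0,0],[0,0,0],0.3],[[0,0,0],[0,0,0],0.3],[[0,0,-0.02],[0,0,0],0.3],[[0,0,-0.05],[0,0,0],0.3],[[0,0,-0.06],[0,0,0],0.3],[[0,0,-0.06],[0,0,0],0.3],[[0,0,0],[0,0,0],0.3],[[0,0,0],[0,0,0],0.3]]}}

```text
time_s: 37.3
eef_pos: [0.6674, -0.0265, 0.3718]
ee_rot: [2.221, 2.221, 0.005]
ft_force: [0.2, -0.8, -0.3]
width: 0.0558
finger_force: 0.0
```

```bash
python3 - <<'E'
from circ import *
from m1 import top
s=observe(); print(s['eef_pos'],s['time_s'],s['ft_force'])
for n in('wrist','scene','side'):
    d=grab(n);C=cloud(d); top(C,.245,.262,(.62,.70,-.08,.04),n+'handle',d['img'].max(2)<90); top(C,.120,.135,(.5,.60,-.09,.03),n+'headtop')
    if n=='side': cv2.imwrite('pics/c6.png',cv2.resize(d['img'][120:260,220:400],None,fx=3.5,fy=3.5)[...,::-1]); top(C,.055,.065,(.525,.575,-.07,0),'spacer'); top(C,.040,.047,(.47,.53,-.09,.0),'bar')
    if n!='wrist': top(C,.018,.05,(.45,.57,.28,.45),'thin')
    if n=='scene': top(C,.020,.045,(.47,.62,-.40,-.26),n+'done')
E
```

```text
[ 0.66742476 -0.02645772  0.37180257] 37.3 [ 0.15078764 -0.77113256 -0.33572864]
wristhandle 426 c [669.4 -23.6] size [16.9 16.7] ang 25.4 z [0.2491 0.2541 0.2554] mean [ 0.6695 -0.023 ]
wristheadtop 2787 c [563.6 -37.5] size [78.1 48.5] ang 7.6 z [0.1267 0.129  0.131 ] mean [ 0.5631 -0.0361]
scenehandle 49 c [668.  -22.5] size [17.8 16.4] ang 60.3 z [0.2473 0.2533 0.2553] mean [ 0.6693 -0.0222]
sceneheadtop 235 c [561.9 -35.7] size [81.8 47.8] ang 7.8 z [0.1257 0.129  0.1327] mean [ 0.5514 -0.0315]
thin 215 c [500.3 349.3] size [86.6 37.8] ang 47.9 z [0.0201 0.0246 0.028 ] mean [0.5071 0.3561]
scenedone 217 c [ 549.7 -324.6] size [38.3 88.5] ang 88.5 z [0.0221 0.0295 0.0345] mean [ 0.5613 -0.3229]
sidehandle 34 c [664.3 -22.1] size [17.  16.7] ang 67.1 z [0.2456 0.2524 0.2544] mean [ 0.6629 -0.0209]
sideheadtop 378 c [560.8 -36.4] size [86.  51.8] ang 8.6 z [0.122  0.128  0.1307] mean [ 0.5565 -0.0317]
spacer 68 c [552. -27.] size [37.1 21.5] ang 12.7 z [0.0572 0.0599 0.0628] mean [ 0.5506 -0.0275]
bar 76 c [508.2 -42.4] size [44.8 18.5] ang 8.2 z [0.0414 0.0436 0.0456] mean [ 0.5083 -0.0411]
thin 443 c [496.9 352.3] size [84.9 37.9] ang 42.7 z [0.0192 0.0234 0.0259] mean [0.5006 0.3582]
```

View pics/c6.png

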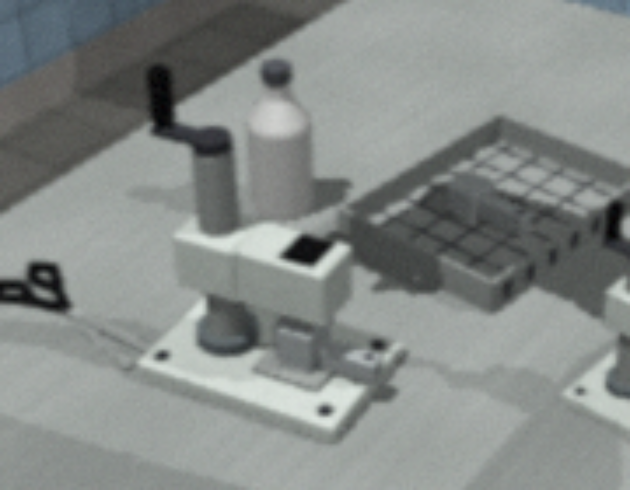

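The head is 30 mm down, the handle is back at +x and the spacer is under the foot, with the robot clear of everything.

```bash
python3 -c "
from workcell import finish_job
print(finish_job())"
```

```text
the job is handed in; nothing more can be done
None
```

The job is handed in at about 37 s of the 72 s limit: the checked spacer is flat in the basket, the thick spacer is on the anvil about 3 mm off centre and released, and the crank is a full turn down against its stop; the foot's reading and the verdict were not shown to me.

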